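# Make up two sampling kits on the lab bench

## Task

Make up the two kits from the stock on the bench, every item standing upright on the floor of its own compartment: in the three-compartment tray the wide beaker goes in the large compartment (near end), the square bottle in the middle one and the slim bottle in the small one (far end); in the two-compartment tray the tall beaker goes in the larger compartment (near end) and the squat jar in the smaller one (far end). The two beakers come nested one inside the other, so part them first, and let go of everything at the end.

Things in the scene. Friction and masses are not known exactly. Their poses are not given: they have to be found in the camera images.
- wide_beaker_center (a point): Low, wide, open beaker of off-white plastic: outside diameter 64 mm, height 62 mm, straight 3 mm wall, 4 mm bottom. At the start the tall beaker stands nested inside it. The point is on its axis, half-way up (31 mm above its underside); z is up along the axis.
- tall_beaker_center (a point): Tall, narrow, open beaker of off-white plastic: outside diameter 48 mm, height 106 mm, straight 3 mm wall. At the start it stands inside the wide beaker, on its 4 mm bottom, with 5 mm of play all round, so that its upper 48 mm stick out above the wide rim and can be gripped from outside; it lifts straight out. The point is on its axis, half-way up (53 mm above its underside, so hidden inside the wide beaker while nested); z is up along the axis.
- jar_center (a point): Squat round jar, brown glass with a broad black cap as wide as the jar: body diameter 40 mm, cap diameter 42 mm and 19 mm tall, overall height 68 mm. The point is on its axis, half-way up (34 mm above its underside); z is up along the axis.
- square_bottle_center (a point): White plastic bottle with a square body 40 x 40 mm and 62 mm tall, under a round screw cap 32 mm across; overall height 84 mm. The point is on its upright axis, half-way up (42 mm above its underside, 20 mm below the top of the square body); x and y are square to its sides, z is up.
- slim_bottle_center (a point): Slim round white plastic bottle: body diameter 28 mm and straight up to 66 mm, narrow screw cap 20 mm across, overall height 92 mm. The point is on its axis, half-way up (46 mm above its underside); z is up along the axis.
- long_tray: Flat kit tray with a dark grey floor and pale plastic walls and THREE compartments in a row, fixed, 216 x 94 mm, 14 mm high; walls 4 mm, floor 4 mm thick. Origin: centre of its underside; x runs along the row, away from the robot. All compartments are 86 mm wide (y). Large compartment (86 mm long) centred at x = -61 mm (end nearest the robot); middle compartment (64 mm long) at x = +18 mm; small compartment (50 mm long) at x = +79 mm, the far end; all at y = 0.
- short_tray: Flat kit tray with a dark grey floor and pale plastic walls and TWO compartments in a row, fixed, 144 x 94 mm, 14 mm high; walls 4 mm, floor 4 mm thick. Origin: centre of its underside; x runs along the row, away from the robot. Both compartments are 86 mm wide (y). Larger compartment (74 mm long) centred at x = -31 mm (end nearest the robot); smaller compartment (58 mm long) at x = +39 mm, the far end; both at y = 0.

How it is judged:
By the outcome, as a careful person would: the job done as asked, in the order asked, and still so for the second after the job is handed in, with the robot touching nothing.
It also fails if it takes over 144 s, if anything falls off the work surface, if the arm or the gripper's body presses on something with over 40 N, if the wrist force passes 120 N, or if a joint passes its speed limit or range.

## Robot

A 6-joint arm with a two-finger parallel gripper is mounted at the origin on the work surface. World frame = base frame: x ahead of the robot, y to its left, z up, the work surface at z = 0. Lengths are in m, angles in rad, forces in N, time in s.
With the tool pointing down it reaches from about 0.35 to 0.975 m from the base axis. Payload 4.9 kg.
Tool frame: the origin (TCP) lies on the mounting face of the last link; the fingertips stand 173 mm ahead of it and the grasp point (between the pads) lies 155 mm ahead of it; x points along the fingers, z is the direction in which the jaws open and shut, and the axes are right-handed (so a half turn about x gives the same grasp; the last joint's range is limited). The gripper opens to 85 mm and grips with 20 to 120 N. Pads are 22 mm wide; open, the fingers measure 114 mm over their backs; the gripper's body (76 mm by 85 mm) begins 54 mm behind the grasp point. The pads swing forward as they close: fully open they stand 13 mm farther back than shut.
Start: joints at [1.042, 0.053, 1.613, -0, 1.476, -0.119], TCP at [0.249, 0.573, 0.405] pointing down, gripper open.
Joint ranges: [-3.01, 3.01], [-1.01, 2.22], [0.06, 2.58], [-1.02, 4.17], [0.09, 2.62], [-3.14, 3.14]. Speed limits (rad/s): [2.57, 2.57, 3.14, 3.14, 3.14, 3.14].

## Interface

Orientations are given as a rotation vector (axis times angle).
In Python, from station import get_obs, get_image, get_calibration, finish_job, look_for, masks_of, tip_of gives the robot as it stands.
- The arm moves only by the tool carry_out, never from a script. Its argument "increments" is a list of rows, each a list of 3 entries, a list of its own where there are three numbers: the turn, a rotation vector about the world's x, y, z in units of 0.1 rad (1.0 is 0.1 rad), then the shift along the world's x, y, z in units of 20 mm (1.0 is 20 mm), then the opening, from 0 (shut) to 1 (fully open). A call has 1 to 8 rows; each row shifts and turns the pose as measured when the row begins; what a row does not reach is not made up. A row lasts 1/10 s, in which the tool goes at most 50 mm and 8.59 degrees, less where a joint would pass 70% of its speed; a pose out of reach is approached as far as the arm can. A call with a number of a shift or a turn outside -1 to 1 is refused whole. A call with a gripper value outside its range is refused whole. The fingers move at their own pace and stop on an object; "squeeze" is the grip in N (left out, the last holds). Time passes only in rows, so rows that do not move let the fingers close. It gives the time, the measured TCP pose, the force and the opening at its end, in the units of the state.
- get_obs(): the state, without advancing time (a new reading comes with each control period).
- get_image(name): name is "side" or "top"; returns (picture, depth): 480x640x3 uint8, blue, green, red; 480x640 float32, m along the optical axis (not along the pixel's ray), 0 where there is no reading.
- get_calibration(name): a dict with "fx", "fy", "cx", "cy" (pixels), "position" and "orientation" of the camera in the world. Camera axes: x right, y down, z forward; pixel columns grow to the right and rows downward; lengths in m; the calibration is good to about 2 mm. A picture is of the moment at which its call begins. get_calibration takes no time and is no camera call.
- finish_job(): hands the job in, once; it reports no verdict.
Trained networks look in the newest picture that a camera, given by its name, has taken for a name from the list of things; names that differ only in an ending like _2 or _b are one class to them, and where a whole thing is asked for, a point or a joint stands for the part that bears it (a point fixed in the world has none). Each returns a list of dicts, best first, with "p" (0 to 1); they miss things now and then, are a little off and sometimes report something else, mostly with a low value. They report only what shows in the picture. A call takes as long as a camera call.
- look_for(camera, query): "centre" ([column, row] in pixels, amid what is visible of it).
- masks_of(camera, query): "region" (480x640 bool, what is visible of it) and "centre" ([column, row] in pixels, amid what is visible of it).
- tip_of(camera, query): "centre" ([column, row] in pixels: a listed point, or the origin of a listed thing).
The state is a dict: "t": time; "q": joint angles; "dq": joint speeds; "effort": joint torques, N m; "tool_pos": TCP position; "tool_rot": TCP orientation; "contact_force": force on the tool from outside, world axes, zero at the start; "wrist_torque": the same for the moment, N m; "opening": finger opening in m.
Only numpy, scipy, OpenCV 4.12 (cv2) and the standard library are available. Lean on these libraries where they do the work, as an engineer would, in place of code of your own. Each camera call takes 0.05 s, during which the arm holds its last target.

## Working session

There is one attempt and no reset: what is moved stays moved. The work goes in short steps, Python scripts to look and compute and a tool call to move; the robot and the scene stay as the last step left them, time stands still between calls to the robot, and variables do not carry over. Pictures are saved under pics/ and viewed, and the job is handed in when it is done.

Besides the shell and the picture viewer there is one more tool, called after ">>>" as a command line: name --argument value ..., lists and objects as JSON in quotes. carry_out: Moves the arm, as the interface text tells. Shifts and turns lie within -1 to 1; 1 stands for 20 mm of shift or 0.1 rad of turn. Its arguments: {"type":"object","properties":{"increments":{"type":"array","items":{"type":"array"}},"squeeze":{"type":"number"}},"required":["increments"]}

```bash
ls; mkdir -p pics
python3 - <<'E'
from station import *
import cv2
o=get_obs();print({k:(o[k]) for k in o})
for n in("side","top"):
    im,d=get_image(n);cv2.imwrite(f"pics/{n}0.png",im);print(n,get_calibration(n))
E
```

```text
pics
{'t': 0.0, 'q': array([ 1.04199522e+00,  5.33622029e-02,  1.61430338e+00,  1.53355503e-05,
        1.47598422e+00, -1.18970078e-01]), 'dq': array([-2.62344228e-04,  9.96470292e-04, -9.64935621e-04,  6.80850141e-04,
        3.35512114e-05,  1.09405957e-03]), 'effort': array([ 4.83161548e-04, -3.93696105e+01, -3.70167732e+01, -9.64650849e-05,
        7.44146149e-03,  9.93608865e-06]), 'tool_pos': array([0.24887858, 0.5730175 , 0.40345373]), 'tool_rot': array([-0.90322147,  1.37755032,  0.90173653]), 'contact_force': array([-0.27470055, -0.56219165,  0.6675549 ]), 'wrist_torque': array([ 0.05090787, -0.0356322 , -0.03823301]), 'opening': 0.08581862154013896}
side {'fx': 531.4226978701284, 'fy': 531.4226978701284, 'cx': 328.71756257116795, 'cy': 237.52091896472055, 'position': array([0.46572116, 0.81136778, 0.72829649]), 'orientation': array([-0.1446703 ,  2.80727579, -1.32471728])}
top {'fx': 502.7141061563237, 'fy': 502.7141061563237, 'cx': 325.9706573393751, 'cy': 233.50890513448454, 'position': array([ 0.49552145, -0.017994  ,  0.89929158]), 'orientation': array([-2.15972499,  2.19801556, -0.08087704])}
```

View pics/top0.png

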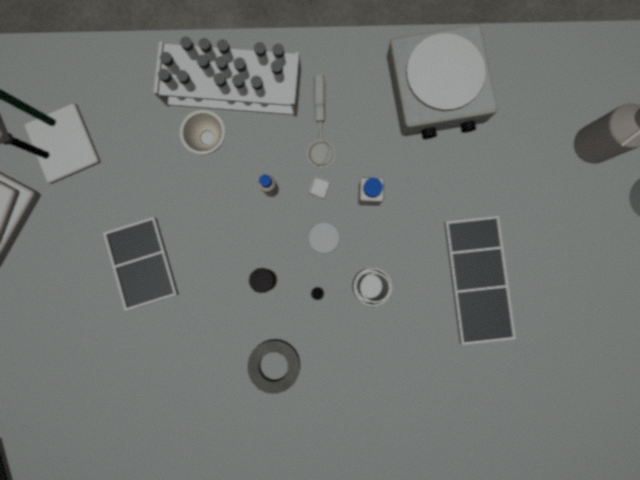

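View pics/side0.png

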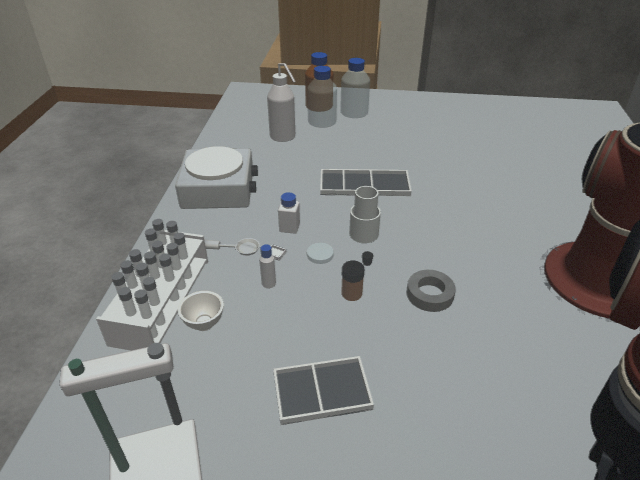

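The top view shows, in pixels: nested beakers (372,287), jar (262,280), square bottle (372,190), slim bottle (267,184), long tray (480,280) and short tray (140,263). There is clutter: a ring, a disc, a small black cap, a spoon and a rack.

```bash
cat > h.py <<'E'
import numpy as np,cv2
from station import *
from scipy.spatial.transform import Rotation as R
def cloud(n,d):
    c=get_calibration(n);v,u=np.mgrid[:480,:640]
    P=np.stack([(u-c['cx'])/c['fx']*d,(v-c['cy'])/c['fy']*d,d],-1)
    return P@R.from_rotvec(c['orientation']).as_matrix().T+c['position']
E
python3 - <<'E'
from h import *
np.set_printoptions(precision=4,suppress=True)
for n in("top","side"):
    im,d=get_image(n);P=cloud(n,d);np.save(f"{n}.npy",P)
    for q in ["wide_beaker_center","tall_beaker_center","jar_center","square_bottle_center","slim_bottle_center","long_tray","short_tray"]:
        ms=masks_of(n,q)
        for m in ms[:2]:
            r=m["region"]&(d>0)
            X=P[r]
            if len(X)<10: print(n,q,m['p'],'few');continue
            zt=np.percentile(X[:,2],98); T=X[X[:,2]>zt-0.008]
            rect=cv2.minAreaRect((X[:,:2]*1000).astype(np.float32))
            print(n,q,round(m['p'],2),m['centre'],len(X),'ztop',zt.round(4),'topmid',(T.min(0)+T.max(0))[:2]/2,'ext',np.ptp(T[:,:2],axis=0),'rect',np.round(np.r_[rect[0],rect[1],rect[2]],1))
        t=tip_of(n,q); print('   tip',[(x['p'].__round__(2),x['centre']) for x in t[:2]])
print(get_obs()['t'])
E
```

```text
top wide_beaker_center 0.58 [355.8, 282.9] 286 ztop 0.0646 topmid [ 0.4724 -0.0806] ext [0.0612 0.0456] rect [472.  -78.2  42.2  65.4  81.5]
   tip [(0.61, [370.7, 286.5])]
top tall_beaker_center 0.76 [371.9, 286.8] 754 ztop 0.1118 topmid [ 0.472  -0.0892] ext [0.0454 0.0456] rect [472.9 -88.4  45.6  44.7  62.5]
top tall_beaker_center 0.62 [480.2, 281.3] 6747 ztop 0.0161 topmid [ 0.4808 -0.2816] ext [0.2211 0.1124] rect [ 480.4 -283.6  216.    99.6    5.1]
   tip [(0.7, [372.0, 286.8])]
top jar_center 0.75 [261.2, 280.5] 550 ztop 0.0708 topmid [0.4863 0.0948] ext [0.0396 0.0412] rect [486.3  94.7  41.4  39.5  88.9]
   tip [(0.97, [260.2, 282.8])]
top square_bottle_center 0.88 [371.4, 191.0] 684 ztop 0.0863 topmid [ 0.6351 -0.0916] ext [0.0301 0.0298] rect [641.8 -95.4  46.3  53.3  86.9]
   tip [(0.74, [372.8, 192.8])]
top slim_bottle_center 0.87 [264.2, 185.2] 311 ztop 0.0941 topmid [0.6481 0.0838] ext [0.0179 0.0182] rect [648.7  91.   41.1  24.2  73. ]
   tip [(0.76, [267.6, 190.1])]
top long_tray 0.61 [480.5, 281.8] 6952 ztop 0.0161 topmid [ 0.4808 -0.282 ] ext [0.2211 0.1134] rec
[... 761 characters left out ...]
ttle_center 0.8 [284.3, 216.3] 772 ztop 0.0863 topmid [ 0.6354 -0.0908] ext [0.0304 0.0353] rect [ 645.8 -146.6   47.5  163.6    9. ]
   tip [(0.93, [285.9, 212.6])]
side slim_bottle_center 0.97 [268.0, 268.6] 582 ztop 0.094 topmid [0.6493 0.0857] ext [0.0191 0.0222] rect [660.9  33.2  27.7 140.3  12.8]
   tip [(0.62, [267.0, 266.4])]
side long_tray 0.84 [361.5, 183.5] 2065 ztop 0.0168 topmid [ 0.4793 -0.2143] ext [0.2188 0.2461] rect [ 473.5 -214.7  214.9  240.5    6.4]
   tip [(0.65, [364.4, 186.0])]
side short_tray 0.86 [323.4, 389.0] 5153 ztop 0.0164 topmid [0.5187 0.317 ] ext [0.1623 0.1321] rect [519.7 310.3 147.8 110.5  16.1]
   tip [(0.58, [322.8, 388.2]), (0.24, [352.2, 281.0])]
1.6
```

Run:
```python
from h import *
np.set_printoptions(precision=4,suppress=True)
im,d=get_image("top");c=get_calibration("top");P=cloud("top",d)
M=R.from_rotvec(c['orientation']).as_matrix()
def ray(uv,z):
    v=M@np.array([(uv[0]-c['cx'])/c['fx'],(uv[1]-c['cy'])/c['fy'],1]);s=(z-c['position'][2])/v[2];return c['position']+s*v
g=cv2.cvtColor(im,cv2.COLOR_BGR2GRAY)
for q,(a,b) in {"long_tray":((436,206),(526,352)),"short_tray":((92,206),(188,318))}.items():
    sub=np.zeros_like(g);sub[a[1]:b[1],a[0]:b[0]]=1
    br=cv2.threshold(g[a[1]:b[1],a[0]:b[0]],0,255,cv2.THRESH_OTSU)
    dark=((g<90)&(sub>0)).astype(np.uint8)
    n,l,st,ce=cv2.connectedComponentsWithStats(dark)
    for i in range(1,n):
        if st[i,4]<200: continue
        ys,xs=np.where(l==i)
        W=np.array([ray((x,y),0.006)[:2]*1000 for x,y in zip(xs,ys)],np.float32)
        r=cv2.minAreaRect(W);print(q,st[i],np.round(r[0],1),np.round(r[1],1),round(r[2],1))
    wh=(g>150)&(sub>0)
    ys,xs=np.where(wh);W=np.array([ray((x,y),0.014)[:2]*1000 for x,y in zip(xs,ys)],np.float32)
    r=cv2.minAreaRect(W);print(q,'outer',len(W),np.round(r[0],1),np.round(r[1],1),round(r[2],1))
# square bottle shoulder, table z
S=P[150:230,340:400].reshape(-1,3);S=S[(S[:,2]>.055)&(S[:,2]<.07)]
r=cv2.minAreaRect((S[:,:2]*1000).astype(np.float32));print('shoulder',len(S),r, S[:,2].mean())
print('table',np.median(P[400:440,300:400,2]))
o=get_obs();print(R.from_rotvec(o['tool_rot']).as_matrix(),o['tool_pos'],o['t'])
cv2.imwrite("pics/c1.png",np.hstack([cv2.resize(im[160:220,340:400],(400,400),interpolation=cv2.INTER_CUBIC),cv2.resize(im[255:315,340:400],(400,400),interpolation=cv2.INTER_CUBIC)]))
```

```text
long_tray [ 450  219   49   32 1247] [ 559.4 -277.7] [47.6 83.5] 5.3
long_tray [ 454  250   51   39 1651] [ 498.2 -283.6] [61.8 83.3] 5.0
long_tray [ 459  289   53   52 2296] [ 418.7 -290.8] [84.2 83.7] 5.3
long_tray outer 6 [ 480.  -293.8] [ 71.3 219.1] 89.6
short_tray [ 107  221   53   43 1452] [556.8 330. ] [55.5 83.5] 16.5
short_tray [ 116  255   56   52 1901] [489.1 310.1] [71.5 83.4] 16.5Traceback (most recent call last):
  File "<stdin>", line 20, in <module>
cv2.error: OpenCV(4.12.0) /io/opencv/modules/imgproc/src/convhull.cpp:143: error: (-215:Assertion failed) total >= 0 && (depth == CV_32F || depth == CV_32S) in function 'convexHull'
```

Run:
```python
from h import *
np.set_printoptions(precision=4,suppress=True)
im,d=get_image("top");P=cloud("top",d)
S=P[150:230,340:400].reshape(-1,3);S=S[(S[:,2]>.055)&(S[:,2]<.07)]
r=cv2.minAreaRect((S[:,:2]*1000).astype(np.float32));print('shoulder',len(S),r, S[:,2].mean())
print('table',np.median(P[400:440,300:400,2]))
o=get_obs();print(R.from_rotvec(o['tool_rot']).as_matrix(),o['tool_pos'],o['t'])
a=cv2.resize(im[160:220,340:400],(400,400),interpolation=cv2.INTER_CUBIC)
b=cv2.resize(im[255:315,340:400],(400,400),interpolation=cv2.INTER_CUBIC)
cv2.imwrite("pics/c1.png",np.hstack([a,b]))
```

```text
shoulder 248 ((635.5147705078125, -92.01048278808594), (40.21139907836914, 40.10645294189453), 87.4141616821289) 0.061206611520152845
table 0.00043868766422627825
[[-0.     -0.9172  0.3984]
 [-0.      0.3984  0.9172]
 [-1.     -0.     -0.    ]] [0.249  0.5732 0.4047] 1.7
```

View pics/c1.png

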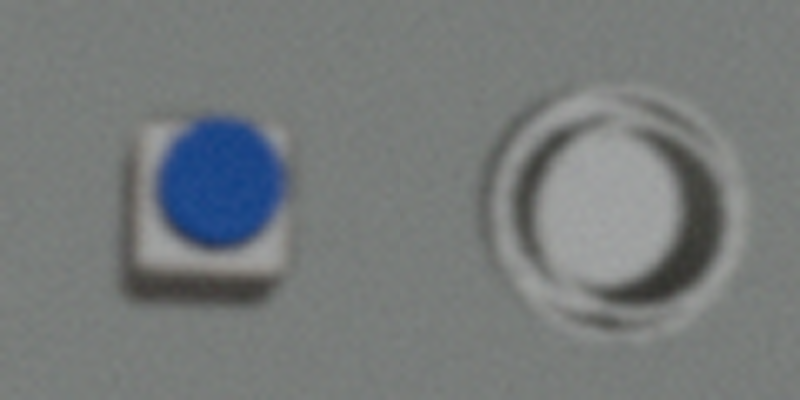

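>>> carry_out --increments '[[[0,0,1],[0.34,-1,0],1],[[0,0,1],[0.34,-1,0],1],[[0,0,1],[0.34,-1,0],1],[[0,0,1],[0.34,-1,0],1],[[0,0,1],[0.34,-1,0],1],[[0,0,1],[0.34,-1,0],1],[[0,0,1],[0.34,-1,0],1],[[0,0,0],[0.34,-1,0],1]]' --squeeze 35

```text
t: 2.5
tool_pos: [0.3038, 0.4092, 0.4048]
tool_rot: [-1.444, 1.037, 1.444]
contact_force: [0.6, 0.5, 0.2]
opening: 0.0854
```

>>> carry_out --increments '[[[0,0,0],[0.34,-1,0],1],[[0,0,0],[0.34,-1,0],1],[[0,0,0],[0.34,-1,0],1],[[0,0,0],[0.34,-1,0],1],[[0,0,0],[0.34,-1,0],1],[[0,0,0],[0.34,-1,0],1],[[0,0,0],[0.34,-1,0],1],[[0,0,0],[0.34,-1,0],1]]'

```text
t: 3.3
tool_pos: [0.3591, 0.2423, 0.406]
tool_rot: [-1.445, 1.033, 1.443]
contact_force: [-0.2, -0.6, 0.3]
opening: 0.0855
```

>>> carry_out --increments '[[[0,0,0],[0.34,-1,0],1],[[0,0,0],[0.34,-1,0],1],[[0,0,0],[0.34,-1,0],1],[[0,0,0],[0.34,-1,0],1],[[0,0,0],[0.34,-1,0],1],[[0,0,0],[0.34,-1,0],1],[[0,0,0],[0.34,-1,0],1],[[0,0,0],[0.34,-1,0],1]]'

```text
t: 4.1
tool_pos: [0.4143, 0.0752, 0.4076]
tool_rot: [-1.448, 1.029, 1.439]
contact_force: [-0.1, -0.1, 0.6]
opening: 0.0851
```

>>> carry_out --increments '[[[0,0,0],[0.34,-1,0],1],[[0,0,0],[0.34,-1,0],1],[[0,0,0],[0.34,-1,0],1],[[0,0,0],[0.34,-1,0],1],[[0,0,0],[0.34,-1,0],1],[[0,0,0],[0.34,-1,0],1],[[0,0,0],[0.34,-1,0],1],[[0,0,0],[0.3,-0.4,0],1]]'

```text
t: 4.9
tool_pos: [0.469, -0.0804, 0.409]
tool_rot: [-1.449, 1.029, 1.434]
contact_force: [0.8, 0.6, 0.3]
opening: 0.0856
```

>>> carry_out --increments '[[[0,0,0],[0.15,-0.4,-0.5],1],[[0,0,0],[0,0,-1],1],[[0,0,0],[0,0,-1],1],[[0,0,0],[0,0,-1],1],[[0,0,0],[0,0,-1],1]]'

```text
t: 5.4
tool_pos: [0.4732, -0.0888, 0.3177]
tool_rot: [-1.453, 1.025, 1.428]
contact_force: [0.3, 0.4, -1.0]
opening: 0.0853
```

```bash
cat > e.py <<'E'
from h import *
import sys
# usage e.py jawdeg : orientation error in turn units and axis
o=get_obs();a=np.radians(float(sys.argv[1]))
z=np.array([np.cos(a),np.sin(a),0]);x=np.array([0,0,-1.]);y=np.cross(z,x)
T=np.stack([x,y,z],1);C=R.from_rotvec(o['tool_rot'])
print('turn units',((R.from_matrix(T)*C.inv()).as_rotvec()*10).round(3),'jaw',np.degrees(np.arctan2(*C.as_matrix()[[1,0],2])).round(2),'down',C.as_matrix()[:,0].round(4),'pos',o['tool_pos'].round(4),'q',o['q'].round(2),'t',o['t'])
if len(sys.argv)>2: print('shift units',((np.array([float(v) for v in sys.argv[2:5]])-o['tool_pos'])/0.02).round(2))
E
python3 e.py 106.5 0.472 -0.0887 0.247
```

```text
turn units [-0.011  0.187 -0.357] jaw 108.54 down [ 0.0187  0.0015 -0.9998] pos [ 0.4732 -0.0888  0.3177] q [-0.34 -0.24  2.03  0.01  1.33 -2.24] t 5.4
shift units [-0.06  0.01 -3.53]
```

>>> carry_out --increments '[[[0,0.19,-0.36],[-0.05,0,-1],1],[[0,0,0],[0,0,-1],1],[[0,0,0],[0,0,-1],1],[[0,0,0],[0,0,-0.4],1],[[0,0,0],[0,0,0],1]]'

```text
t: 5.9
tool_pos: [0.4695, -0.0856, 0.2403]
tool_rot: [-1.41, 1.06, 1.43]
contact_force: [0.0, 0.9, 0.5]
opening: 0.0856
```

```bash
python3 e.py 106.5 0.472 -0.0887 0.247
```

```text
turn units [-0.053 -0.102 -0.018] jaw 106.6 down [-0.0102  0.0053 -0.9999] pos [ 0.4695 -0.0856  0.2403] q [-0.34 -0.14  2.09  0.    1.2  -2.2 ] t 5.9
shift units [ 0.13 -0.15  0.33]
```

>>> carry_out --increments '[[[-0.05,-0.1,0],[0.1,-0.15,0.25],1],[[0,0,0],[0,0,0],1]]'

```text
t: 6.1
tool_pos: [0.4721, -0.0886, 0.2467]
tool_rot: [-1.421, 1.057, 1.418]
contact_force: [-0.0, 0.4, 0.5]
opening: 0.0853
```

```bash
python3 e.py 106.5 0.472 -0.0887 0.247
```

```text
turn units [ 0.005  0.019 -0.026] jaw 106.65 down [ 1.9e-03 -5.0e-04 -1.0e+00] pos [ 0.4721 -0.0886  0.2467] q [-0.34 -0.14  2.08  0.    1.2  -2.2 ] t 6.1
shift units [-0.   -0.    0.02]
```

>>> carry_out --increments '[[[0,0,0],[0,0,0],0.3],[[0,0,0],[0,0,0],0.3],[[0,0,0],[0,0,0],0.3],[[0,0,0],[0,0,0],0.3],[[0,0,0],[0,0,0],0.3],[[0,0,0],[0,0,0],0.3]]' --squeeze 30

```text
t: 6.7
tool_pos: [0.4734, -0.0892, 0.2504]
tool_rot: [-1.426, 1.055, 1.412]
contact_force: [0.6, 0.8, -0.9]
opening: 0.0476
```

```bash
python3 - <<'E'
from h import *
im,d=get_image("side");cv2.imwrite("pics/s1.png",cv2.resize(im[80:320,200:520],(800,600)))
E
python3 e.py 106.5 0.472 -0.0887 0.247
```

```text
turn units [ 0.026  0.081 -0.023] jaw 106.63 down [ 0.0081 -0.0026 -1.    ] pos [ 0.4733 -0.0892  0.2503] q [-0.34 -0.15  2.08  0.    1.2  -2.2 ] t 6.75
shift units [-0.07  0.02 -0.17]
```

View pics/s1.png

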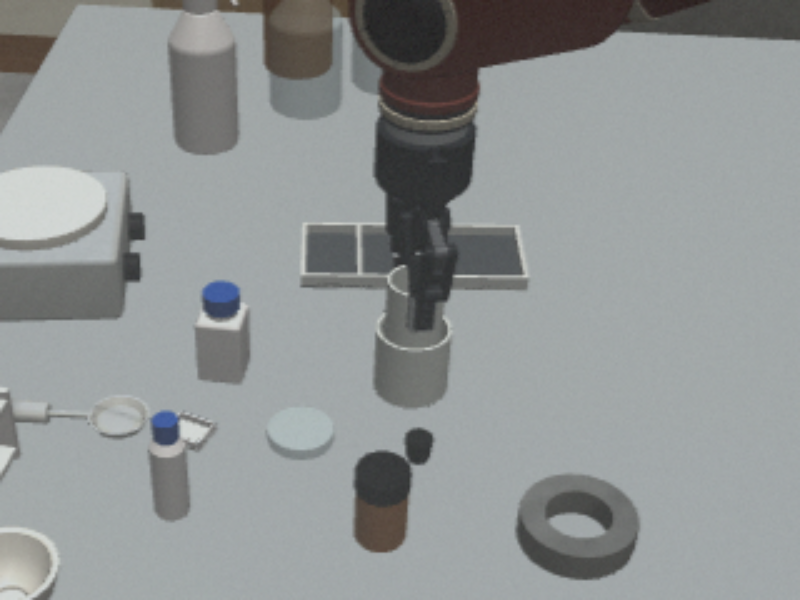

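>>> carry_out --increments '[[[0,0.05,0],[0,0,0.5],0.3],[[0,0,0],[0,0,1],0.3],[[0,0,0],[0,0,1],0.3],[[0,0,0],[0,0,1],0.3],[[0,0,0],[0,0,1],0.3],[[0,0,0],[0,0,1],0.3]]'

```text
t: 7.35
tool_pos: [0.4713, -0.0884, 0.3625]
tool_rot: [-1.416, 1.061, 1.425]
contact_force: [0.2, -0.3, -0.5]
opening: 0.048
```

```bash
python3 - <<'E'
from h import *
im,d=get_image("side");cv2.imwrite("pics/s2.png",cv2.resize(im[80:320,200:520],(800,600)))
E
python3 e.py 106.5 0.486 0.309 0.36
```

```text
turn units [ 0.02   0.005 -0.023] jaw 106.63 down [ 5.e-04 -2.e-03 -1.e+00] pos [ 0.4723 -0.0887  0.3669] q [-0.34 -0.28  1.98 -0.    1.44 -2.2 ] t 7.4
shift units [ 0.69 19.89 -0.34]
```

View pics/s2.png

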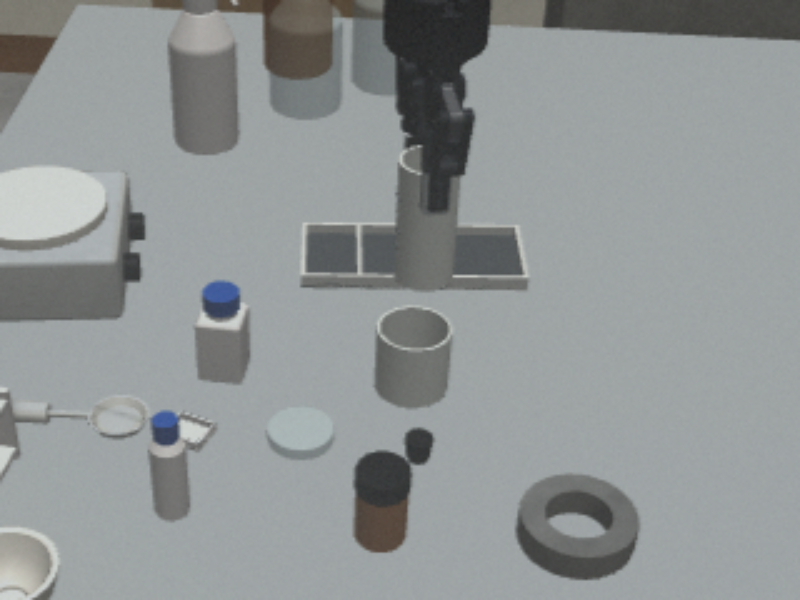

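>>> carry_out --increments '[[[0,0,0],[0.03,0.5,0],0.3],[[0,0,0],[0.03,1,0],0.3],[[0,0,0],[0.03,1,0],0.3],[[0,0,0],[0.03,1,0],0.3],[[0,0,0],[0.03,1,0],0.3],[[0,0,0],[0.03,1,0],0.3],[[0,0,0],[0.03,1,0],0.3],[[0,0,0],[0.03,1,0],0.3]]'

```text
t: 8.2
tool_pos: [0.4747, 0.0689, 0.3616]
tool_rot: [-1.413, 1.065, 1.423]
contact_force: [0.5, 0.4, -0.2]
opening: 0.0477
```

>>> carry_out --increments '[[[0,0,0],[0.03,1,0],0.3],[[0,0,0],[0.03,1,0],0.3],[[0,0,0],[0.03,1,0],0.3],[[0,0,0],[0.03,1,0],0.3],[[0,0,0],[0.03,1,0],0.3],[[0,0,0],[0.03,1,0],0.3],[[0,0,0],[0.03,1,0],0.3],[[0,0,0],[0.03,1,0],0.3]]'

```text
t: 9.0
tool_pos: [0.4738, 0.2404, 0.3503]
tool_rot: [-1.406, 1.075, 1.439]
contact_force: [0.4, -0.6, -0.6]
opening: 0.0479
```

```bash
python3 e.py 106.5 0.486 0.309 0.36
```

```text
turn units [ 0.019 -0.248 -0.013] jaw 106.57 down [-0.0248 -0.0019 -0.9997] pos [0.4738 0.2404 0.3503] q [ 0.33 -0.13  1.88  0.01  1.41 -1.53] t 9.0
shift units [0.61 3.43 0.49]
```

>>> carry_out --increments '[[[0,-0.15,0],[0.2,1,0],0.3],[[0,-0.1,0],[0.2,1,0],0.3],[[0,0,0],[0.2,0.8,0],0.3],[[0,0,0],[0,0.4,-0.2],0.3],[[0,0,0],[0,0,0],0.3]]'

```text
t: 9.5
tool_pos: [0.4818, 0.3111, 0.3388]
tool_rot: [-1.421, 1.066, 1.429]
contact_force: [-0.1, -0.5, -1.5]
opening: 0.0476
```

```bash
python3 e.py 106.5 0.486 0.309 0.25
```

```text
turn units [ 0.052 -0.098 -0.063] jaw 106.86 down [-0.0098 -0.0053 -0.9999] pos [0.4818 0.3111 0.3388] q [ 0.44 -0.02  1.8  -0.    1.37 -1.42] t 9.5
shift units [ 0.21 -0.1  -4.44]
```

>>> carry_out --increments '[[[0,-0.1,0],[0.2,-0.1,-1],0.3],[[0,0,0],[0,0,-1],0.3],[[0,0,0],[0,0,-1],0.3],[[0,0,0],[0,0,-0.5],0.3],[[0,0,0],[0,0,0],0.3]]'

```text
t: 10.0
tool_pos: [0.484, 0.3071, 0.2647]
tool_rot: [-1.426, 1.064, 1.421]
contact_force: [0.4, -0.7, -1.4]
opening: 0.0479
```

```bash
python3 e.py 106.5 0.486 0.309 0.25
```

```text
turn units [ 0.079 -0.025 -0.054] jaw 106.81 down [-0.0024 -0.0079 -1.    ] pos [0.484  0.3071 0.2647] q [ 0.44  0.06  1.85 -0.01  1.24 -1.43] t 10.0
shift units [ 0.1   0.09 -0.73]
```

>>> carry_out --increments '[[[0.08,-0.02,0],[0.1,0.1,-0.4],0.3],[[0,0,0],[0,0,-0.15],0.3],[[0,0,0],[0,0,0],0.3]]'

```text
t: 10.3
tool_pos: [0.4866, 0.3091, 0.2546]
tool_rot: [-1.421, 1.054, 1.42]
contact_force: [-0.1, 0.8, -0.6]
opening: 0.0478
```

>>> carry_out --increments '[[[0,0,0],[0,0,-0.15],0.3],[[0,0,0],[0,0,0],0.3]]'

```text
t: 10.5
tool_pos: [0.4871, 0.3093, 0.2526]
tool_rot: [-1.422, 1.052, 1.419]
contact_force: [-0.0, -0.1, -1.0]
opening: 0.048
```

```bash
python3 - <<'E'
from h import *
im,d=get_image("side");cv2.imwrite("pics/s3.png",cv2.resize(im[240:480,200:520],(800,600)))
E
python3 e.py 106.5 0.486 0.309 0.25
```

```text
turn units [-0.028  0.044 -0.049] jaw 106.78 down [ 0.0044  0.0028 -1.    ] pos [0.4873 0.3094 0.253 ] q [ 0.44  0.08  1.85  0.    1.21 -1.43] t 10.55
shift units [-0.06 -0.02 -0.15]
```

View pics/s3.png

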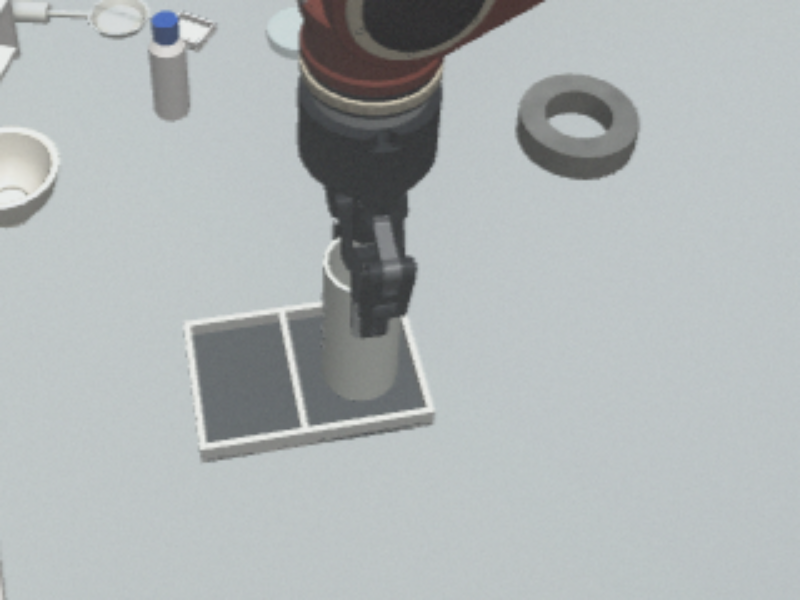

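Tall beaker is over the near compartment, clear of the walls. Lowering to contact.

>>> carry_out --increments '[[[0,0,0],[0,0,-0.15],0.3],[[0,0,0],[0,0,-0.1],0.3]]'

```text
t: 10.75
tool_pos: [0.488, 0.3098, 0.2499]
tool_rot: [-1.423, 1.048, 1.417]
contact_force: [-3.2, -3.0, 8.9]
opening: 0.0481
```

>>> carry_out --increments '[[[0,0,0],[0,0,-0.1],0.3],[[0,0,0],[0,0,-0.1],0.3]]'

```text
t: 10.95
tool_pos: [0.4888, 0.3102, 0.2501]
tool_rot: [-1.424, 1.049, 1.417]
contact_force: [-5.1, -2.5, 10.1]
opening: 0.048
```

>>> carry_out --increments '[[[0,0,0],[0,0,0],0.75],[[0,0,0],[0,0,0],0.9],[[0,0,0],[0,0,0],1],[[0,0,0],[0,0,0],1],[[0,0,0],[0,0,0.5],1],[[0,0,0],[0,0,1],1],[[0,0,0],[0,0,1],1],[[0,0,0],[0,0,1],1]]'

```text
t: 11.75
tool_pos: [0.4874, 0.3095, 0.3193]
tool_rot: [-1.422, 1.056, 1.422]
contact_force: [-0.0, 1.0, 0.1]
opening: 0.0858
```

```bash
python3 - <<'E'
from h import *
im,d=get_image("side");cv2.imwrite("pics/s4.png",cv2.resize(im[240:480,200:520],(800,600)))
E
python3 e.py 106.5 0.4863 0.0947 0.33
```

```text
turn units [-0.032  0.069 -0.054] jaw 106.81 down [ 0.0069  0.0032 -1.    ] pos [0.4885 0.3102 0.3239] q [ 0.44  0.    1.8   0.    1.33 -1.43] t 11.8
shift units [ -0.11 -10.77   0.3 ]
```

View pics/s4.png

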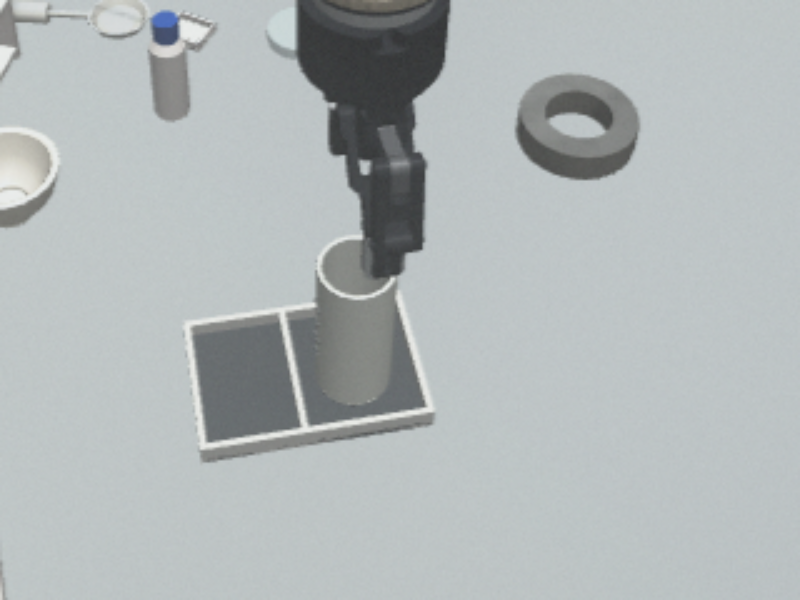

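>>> carry_out --increments '[[[0,0,0],[0,-1,0.2],1],[[0,0.05,0],[0,-1,0],1],[[0,0,0],[0,-1,0],1],[[0,0,0],[0,-1,0],1],[[0,0,0],[0,-1,0],1],[[0,0,0],[0,-1,0],1],[[0,0,0],[0,-1,0],1],[[0,0,0],[0,-1,0],1]]'

```text
t: 12.6
tool_pos: [0.4883, 0.1468, 0.332]
tool_rot: [-1.426, 1.041, 1.419]
contact_force: [0.3, 0.5, 0.0]
opening: 0.0854
```

>>> carry_out --increments '[[[0,0,0],[0,-1,0],1],[[0,0,0],[0,-1,0],1],[[0,0,0],[0,0,0],1]]'

```text
t: 12.9
tool_pos: [0.488, 0.1036, 0.332]
tool_rot: [-1.425, 1.042, 1.416]
contact_force: [0.4, -0.1, -0.1]
opening: 0.0857
```

```bash
python3 - <<'E'
from h import *
im,d=get_image("top");cv2.imwrite("pics/t1.png",im)
E
python3 e.py 106.5 0.4863 0.0947 0.207
```

```text
turn units [-0.069  0.111 -0.084] jaw 106.98 down [ 0.011   0.0069 -0.9999] pos [0.488  0.1044 0.332 ] q [ 0.06 -0.2   1.98  0.01  1.35 -1.81] t 12.95
shift units [-0.09 -0.49 -6.25]
```

View pics/t1.png

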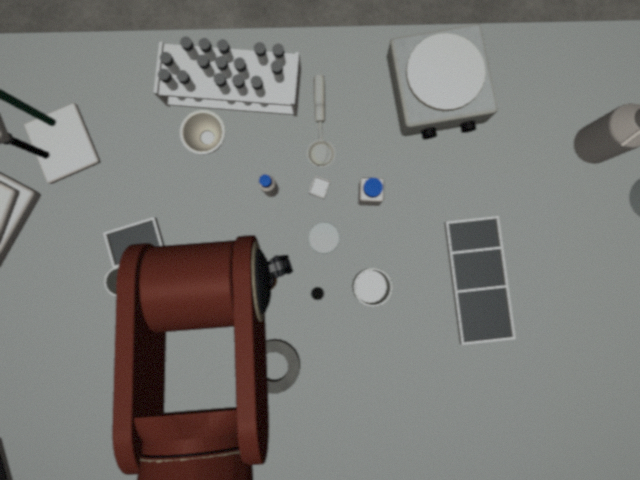

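>>> carry_out --increments '[[[-0.07,0.11,-0.08],[-0.1,-0.5,-1],1],[[0,0,0],[0,0,-1],1],[[0,0,0],[0,0,-1],1],[[0,0,0],[0,0,-1],1]]'

```text
t: 13.35
tool_pos: [0.4859, 0.095, 0.2494]
tool_rot: [-1.422, 1.056, 1.415]
contact_force: [0.4, 0.8, 0.6]
opening: 0.0854
```

```bash
python3 e.py 106.5 0.4863 0.0947 0.207
```

```text
turn units [ 0.007  0.046 -0.018] jaw 106.6 down [ 4.6e-03 -7.0e-04 -1.0e+00] pos [0.4859 0.095  0.2494] q [ 0.04 -0.11  2.04 -0.    1.2  -1.82] t 13.35
shift units [ 0.02 -0.02 -2.12]
```

>>> carry_out --increments '[[[0,0.04,0],[0,0,-1],1],[[0,0,0],[0,0,-0.9],1],[[0,0,0],[0,0,0],1]]'

```text
t: 13.65
tool_pos: [0.4819, 0.0958, 0.2018]
tool_rot: [-1.415, 1.066, 1.431]
contact_force: [-0.5, 0.5, -0.1]
opening: 0.0852
```

```bash
python3 e.py 106.5 0.4863 0.0947 0.207
```

```text
turn units [ 0.019 -0.125 -0.039] jaw 106.72 down [-0.0125 -0.0019 -0.9999] pos [0.4819 0.0958 0.2018] q [ 0.04 -0.04  2.07 -0.    1.12 -1.82] t 13.65
shift units [ 0.22 -0.05  0.26]
```

>>> carry_out --increments '[[[0,-0.12,0],[0.2,-0.05,0.2],1],[[0,0,0],[0,0,0],0.7],[[0,0,0],[0,0,0],0.2],[[0,0,0],[0,0,0],0.2],[[0,0,0],[0,0,0],0.2],[[0,0,0],[0,0,0],0.2],[[0,0,0],[0,0,0],0.2]]' --squeeze 35

```text
t: 14.35
tool_pos: [0.4869, 0.0953, 0.2082]
tool_rot: [-1.425, 1.055, 1.418]
contact_force: [-0.8, -0.1, -0.7]
opening: 0.041
```

```bash
python3 e.py 106.5 0.562 0.3315 0.33
```

```text
turn units [ 0.021  0.041 -0.05 ] jaw 106.79 down [ 0.0041 -0.002  -1.    ] pos [0.4869 0.0953 0.2082] q [ 0.04 -0.04  2.06 -0.    1.12 -1.82] t 14.35
shift units [ 3.76 11.81  6.09]
```

>>> carry_out --increments '[[[0,0,0],[0,0,1],0.2],[[0,0,0],[0,0,1],0.2],[[0,0,0],[0.5,0,1],0.2],[[0,0,0],[1,0.5,1],0.2],[[0,0,0],[1,1,1],0.2],[[0,0,0],[1,1,1],0.2],[[0,0,0],[0.2,1,0.2],0.2],[[0,0,0],[0,1,0],0.2]]'

```text
t: 15.15
tool_pos: [0.5608, 0.1861, 0.3341]
tool_rot: [-1.418, 1.063, 1.42]
contact_force: [-0.3, -0.3, -1.6]
opening: 0.0412
```

>>> carry_out --increments '[[[0,0,0],[0,1,0],0.2],[[0,0,0],[0,1,0],0.2],[[0,0,0],[0,1,0],0.2],[[0,0,0],[0,1,0],0.2],[[0,0,0],[0,1,0],0.2],[[0,0,0],[0,1,0],0.2]]'

```text
t: 15.75
tool_pos: [0.5605, 0.311, 0.3327]
tool_rot: [-1.418, 1.065, 1.421]
contact_force: [0.6, -0.1, -1.8]
opening: 0.0409
```

```bash
python3 e.py 106.5 0.560 0.331 0.33
```

```text
turn units [ 0.033 -0.046  0.003] jaw 106.49 down [-0.0046 -0.0033 -1.    ] pos [0.5605 0.311  0.3327] q [ 0.39  0.14  1.64 -0.    1.37 -1.47] t 15.75
shift units [-0.02  1.   -0.14]
```

>>> carry_out --increments '[[[0,0,0],[0,0.95,0],0.2],[[0,0,0],[0,0,-1],0.2],[[0,0,0],[0,0,-1],0.2],[[0,0,0],[0,0,-1],0.2],[[0,0,0],[0,0,-0.8],0.2],[[0,0,0],[0,0,0],0.2]]'

```text
t: 16.35
tool_pos: [0.5596, 0.3351, 0.2535]
tool_rot: [-1.42, 1.062, 1.424]
contact_force: [-0.8, 0.3, -1.4]
opening: 0.0408
```

```bash
python3 - <<'E'
from h import *
im,d=get_image("side");cv2.imwrite("pics/s5.png",cv2.resize(im[240:480,200:520],(800,600)))
E
python3 e.py 106.5 0.560 0.331 0.211
```

```text
turn units [ 0.018 -0.029 -0.036] jaw 106.71 down [-0.0029 -0.0018 -1.    ] pos [0.56   0.3353 0.2549] q [ 0.43  0.25  1.66 -0.    1.24 -1.44] t 16.4
shift units [-0.   -0.21 -2.2 ]
```

View pics/s5.png

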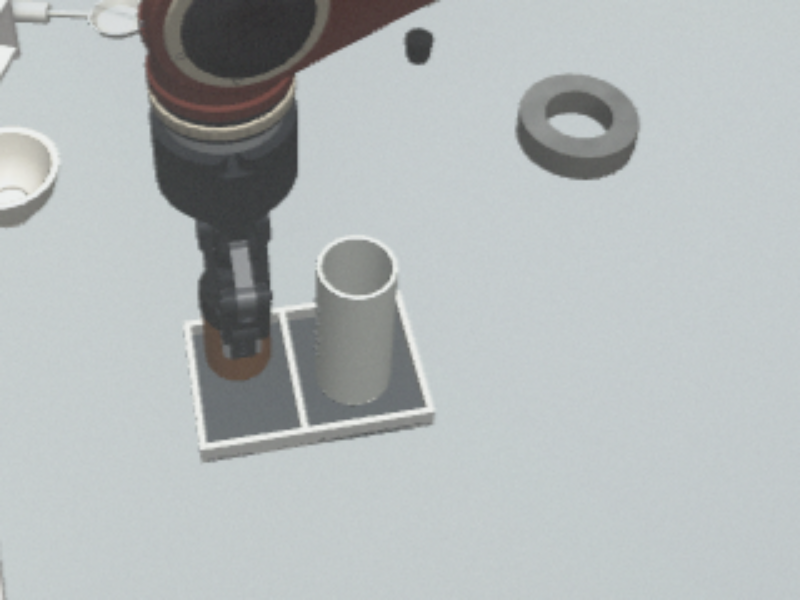

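Clear of the beaker. Continue down.

>>> carry_out --increments '[[[0,0,0],[0,-0.2,-0.8],0.2],[[0,0,0],[0,0,-0.7],0.2],[[0,0,0],[0,0,-0.2],0.2],[[0,0,0],[0,0,0],0.2]]'

```text
t: 16.8
tool_pos: [0.5612, 0.331, 0.221]
tool_rot: [-1.421, 1.057, 1.419]
contact_force: [0.4, 0.3, -1.3]
opening: 0.0409
```

```bash
python3 e.py 106.5 0.560 0.331 0.211
```

```text
turn units [ 0.001  0.013 -0.03 ] jaw 106.67 down [ 1.3e-03 -1.0e-04 -1.0e+00] pos [0.5612 0.331  0.221 ] q [ 0.42  0.28  1.68 -0.    1.18 -1.44] t 16.8
shift units [-0.06 -0.   -0.5 ]
```

>>> carry_out --increments '[[[0,0,0],[0,0,-0.3],0.2],[[0,0,0],[0,0,-0.15],0.2]]'

```text
t: 17.0
tool_pos: [0.5616, 0.3311, 0.2124]
tool_rot: [-1.421, 1.055, 1.418]
contact_force: [0.0, 0.1, -1.5]
opening: 0.0412
```

>>> carry_out --increments '[[[0,0,0],[0,0,-0.1],0.2],[[0,0,0],[0,0,-0.1],0.2]]'

```text
t: 17.2
tool_pos: [0.5627, 0.3316, 0.2113]
tool_rot: [-1.422, 1.053, 1.416]
contact_force: [-4.4, -1.9, 10.3]
opening: 0.041
```

>>> carry_out --increments '[[[0,0,0],[0,0,0],0.7],[[0,0,0],[0,0,0],0.9],[[0,0,0],[0,0,0],1],[[0,0,0],[0,0,0],1],[[0,0,0],[0,0,0.5],1],[[0,0,0],[0,0,1],1],[[0,0,0],[0,0,1],1],[[0,0,0],[0,0,1],1]]'

```text
t: 18.0
tool_pos: [0.562, 0.3314, 0.2826]
tool_rot: [-1.422, 1.056, 1.419]
contact_force: [-0.3, 0.7, -0.4]
opening: 0.0855
```

>>> carry_out --increments '[[[0,0,0],[0,0,1],1],[[0,0,0],[0,-0.5,1],1]]'

```text
t: 18.2
tool_pos: [0.5617, 0.3219, 0.3256]
tool_rot: [-1.422, 1.054, 1.419]
contact_force: [0.6, 0.5, -0.1]
opening: 0.0852
```

```bash
python3 - <<'E'
from h import *
im,d=get_image("side");cv2.imwrite("pics/s6.png",cv2.resize(im[240:480,200:520],(800,600)))
E
python3 e.py 95.2 0.649 0.0855 0.32
```

```text
turn units [-0.009  0.092 -2.004] jaw 106.68 down [ 0.0091  0.0018 -1.    ] pos [0.563  0.3209 0.3303] q [ 0.4   0.16  1.63 -0.    1.35 -1.46] t 18.25
shift units [  4.3  -11.77  -0.51]
```

View pics/s6.png

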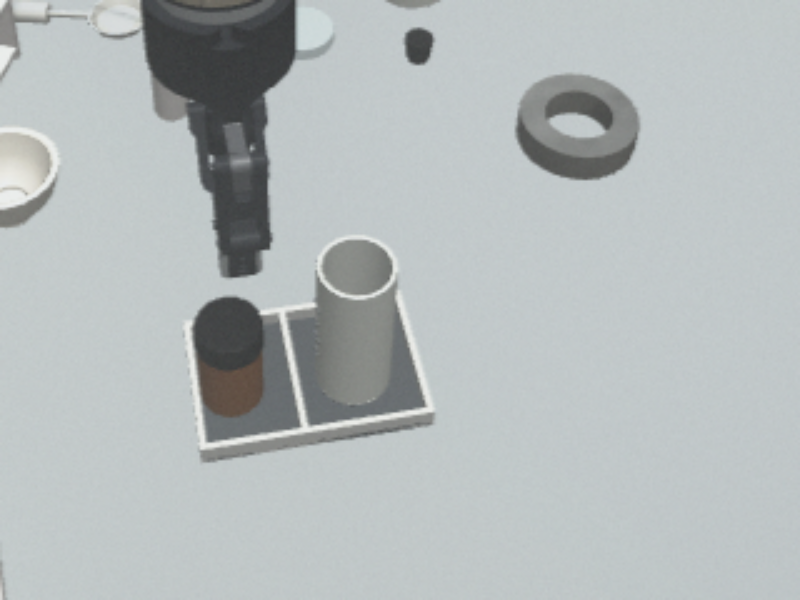

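>>> carry_out --increments '[[[0,0.05,-1],[0.36,-1,0],0.75],[[0,0.05,-1],[0.36,-1,0],0.75],[[0,0,0],[0.36,-1,0],0.75],[[0,0,0],[0.36,-1,0],0.75],[[0,0,0],[0.36,-1,0],0.75],[[0,0,0],[0.36,-1,0],0.75],[[0,0,0],[0.36,-1,0],0.75],[[0,0,0],[0.36,-1,0],0.75]]'

```text
t: 19.05
tool_pos: [0.6214, 0.158, 0.3344]
tool_rot: [-1.272, 1.159, 1.269]
contact_force: [0.4, -0.7, -0.0]
opening: 0.0646
```

>>> carry_out --increments '[[[0,0,0],[0.36,-1,0],0.75],[[0,0,0],[0.36,-1,0],0.75],[[0,0,0],[0.36,-0.7,0],0.75],[[0,0,0],[0,0,0],0.75]]'

```text
t: 19.45
tool_pos: [0.6443, 0.0999, 0.334]
tool_rot: [-1.27, 1.16, 1.267]
contact_force: [-0.3, 1.2, 0.2]
opening: 0.0642
```

```bash
python3 e.py 95.2 0.6485 0.0845 0.203
```

```text
turn units [-0.049  0.07   0.08 ] jaw 94.74 down [ 0.007   0.0049 -1.    ] pos [0.6443 0.0999 0.334 ] q [ 0.04  0.16  1.61  0.    1.36 -1.62] t 19.45
shift units [ 0.21 -0.77 -6.55]
```

>>> carry_out --increments '[[[-0.05,0.07,0.08],[0.2,-0.75,0],0.75],[[0,0,0],[0,0,-1],0.75],[[0,0,0],[0,0,-1],0.75],[[0,0,0],[0,0,0],0.75]]'

```text
t: 19.85
tool_pos: [0.6489, 0.0843, 0.2942]
tool_rot: [-1.279, 1.163, 1.277]
contact_force: [-0.3, 0.1, 0.1]
opening: 0.0641
```

```bash
python3 - <<'E'
from h import *
im,d=get_image("side");cv2.imwrite("pics/s7.png",cv2.resize(im[120:360,140:460],(800,600)))
E
python3 e.py 95.2 0.6485 0.0845 0.203
```

```text
turn units [ 0.004  0.034 -0.031] jaw 95.38 down [ 3.4e-03 -4.0e-04 -1.0e+00] pos [0.6493 0.0844 0.2958] q [ 0.02  0.21  1.63 -0.    1.3  -1.65] t 19.9
shift units [-0.04  0.   -4.64]
```

View pics/s7.png

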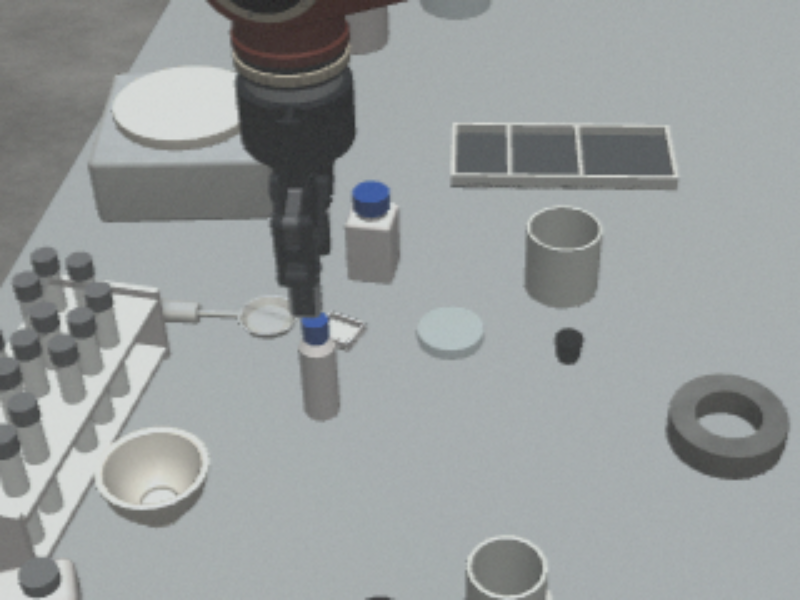

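>>> carry_out --increments '[[[0,0.03,0],[0,0,-1],0.75],[[0,0,0],[0,0,-1],0.75],[[0,0,0],[0,0,-1],0.75],[[0,0,0],[0,0,-1],0.75],[[0,0,0],[0,0,0],0.75]]'

```text
t: 20.4
tool_pos: [0.6501, 0.0853, 0.215]
tool_rot: [-1.284, 1.158, 1.275]
contact_force: [-0.5, 0.7, -0.6]
opening: 0.0637
```

```bash
python3 e.py 95.2 0.6485 0.0845 0.203
```

```text
turn units [ 0.006  0.064 -0.058] jaw 95.53 down [ 6.4e-03 -6.0e-04 -1.0e+00] pos [0.6501 0.0853 0.215 ] q [ 0.02  0.3   1.67 -0.    1.17 -1.65] t 20.4
shift units [-0.08 -0.04 -0.6 ]
```

>>> carry_out --increments '[[[0,0.06,0],[-0.08,-0.04,-0.6],0.75],[[0,0,0],[0,0,0],0.5],[[0,0,0],[0,0,0],0.1],[[0,0,0],[0,0,0],0.1],[[0,0,0],[0,0,0],0.1],[[0,0,0],[0,0,0],0.1],[[0,0,0],[0,0,0],0.1]]'

```text
t: 21.1
tool_pos: [0.65, 0.0848, 0.2062]
tool_rot: [-1.284, 1.158, 1.276]
contact_force: [-0.2, -0.4, -2.2]
opening: 0.027
```

```bash
python3 e.py 95.2 0.6485 0.0845 0.203
```

```text
turn units [ 0.005  0.061 -0.066] jaw 95.58 down [ 6.1e-03 -5.0e-04 -1.0e+00] pos [0.65   0.0848 0.2062] q [ 0.02  0.31  1.67 -0.    1.15 -1.65] t 21.1
shift units [-0.08 -0.01 -0.16]
```

>>> carry_out --increments '[[[0,0.03,0],[0,0,1],0.1],[[0,0.03,0],[0,0,1],0.1],[[0,0,0],[0,0,1],0.1],[[0,0,0],[0,0,1],0.1],[[0,0,0],[0,0,1],0.1],[[0,0,0],[0,0,1],0.1],[[0,0,0],[-0.1,-0.5,0.5],0.1],[[0,0,0],[-0.25,-1,0],0.1]]'

```text
t: 21.9
tool_pos: [0.6415, 0.0553, 0.3407]
tool_rot: [-1.282, 1.161, 1.284]
contact_force: [0.1, 0.2, -0.6]
opening: 0.027
```

>>> carry_out --increments '[[[0,0,0],[-0.25,-1,0],0.1],[[0,0,0],[-0.25,-1,0],0.1],[[0,0,0],[-0.25,-1,0],0.1],[[0,0,0],[-0.25,-1,0],0.1],[[0,0,0],[-0.25,-1,0],0.1],[[0,0,0],[-0.25,-1,0],0.1],[[0,0,0],[-0.25,-1,0],0.1],[[0,0,0],[-0.25,-1,0],0.1]]'

```text
t: 22.7
tool_pos: [0.5967, -0.115, 0.3382]
tool_rot: [-1.281, 1.166, 1.286]
contact_force: [0.5, 0.5, -0.7]
opening: 0.0266
```

```bash
python3 e.py 95.2 0.5615 -0.2775 0.33
```

```text
turn units [ 0.02  -0.056 -0.093] jaw 95.73 down [-0.0056 -0.002  -1.    ] pos [ 0.5967 -0.115   0.3382] q [-0.31  0.06  1.72 -0.    1.37 -1.98] t 22.7
shift units [-1.76 -8.12 -0.41]
```

>>> carry_out --increments '[[[0,0,-0.1],[-0.22,-1,0],0.1],[[0,0,0],[-0.22,-1,0],0.1],[[0,0,0],[-0.22,-1,0],0.1],[[0,0,0],[-0.22,-1,0],0.1],[[0,0,0],[-0.22,-1,0],0.1],[[0,0,0],[-0.22,-1,0],0.1],[[0,0,0],[-0.22,-1,0],0.1],[[0,0,0],[0,-0.3,0],0.1]]'

```text
t: 23.5
tool_pos: [0.559, -0.2723, 0.3337]
tool_rot: [-1.266, 1.178, 1.28]
contact_force: [0.5, 0.0, -0.8]
opening: 0.0267
```

```bash
python3 e.py 95.2 0.5615 -0.2775 0.207
```

```text
turn units [ 0.013 -0.129  0.063] jaw 94.84 down [-0.0129 -0.0012 -0.9999] pos [ 0.559  -0.2723  0.3337] q [-0.57  0.1   1.68 -0.01  1.37 -2.23] t 23.5
shift units [ 0.13 -0.26 -6.34]
```

>>> carry_out --increments '[[[0,-0.13,0.06],[0.1,-0.25,-0.5],0.1],[[0,0,0],[0,0,-1],0.1],[[0,0,0],[0,0,-1],0.1],[[0,0,0],[0,0,-1],0.1],[[0,0,0],[0,0,-1],0.1],[[0,0,0],[0,0,0],0.1]]'

```text
t: 24.1
tool_pos: [0.5604, -0.2761, 0.2367]
tool_rot: [-1.277, 1.162, 1.276]
contact_force: [-0.4, -0.9, -1.7]
opening: 0.0269
```

```bash
python3 - <<'E'
from h import *
im,d=get_image("side");cv2.imwrite("pics/s8.png",cv2.resize(im[60:300,200:520],(800,600)))
E
python3 e.py 95.2 0.5615 -0.2775 0.207
```

```text
turn units [ 0.001  0.043 -0.015] jaw 95.29 down [ 4.3e-03 -1.0e-04 -1.0e+00] pos [ 0.561  -0.2764  0.2385] q [-0.58  0.21  1.74  0.    1.2  -2.24] t 24.15
shift units [ 0.03 -0.05 -1.57]
```

View pics/s8.png

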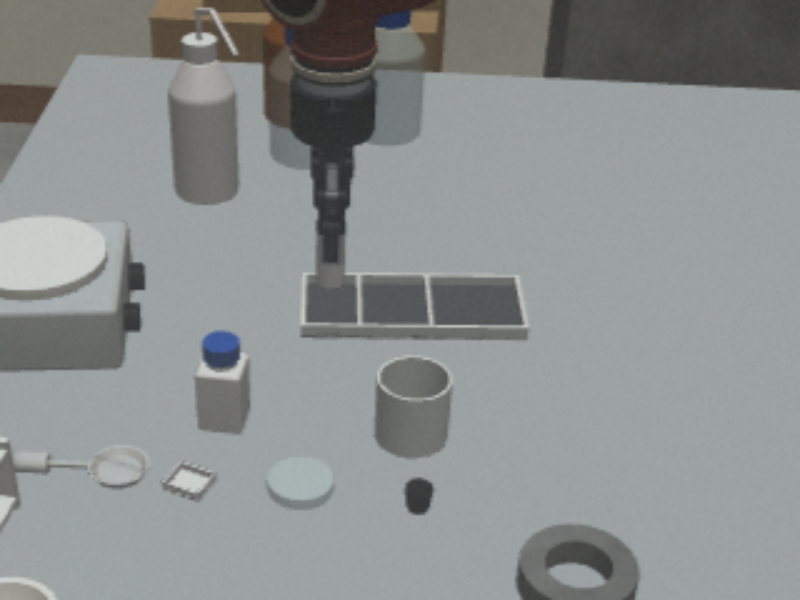

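>>> carry_out --increments '[[[0,0.03,0],[0,-0.05,-0.8],0.1],[[0,0,0],[0,0,-0.3],0.1],[[0,0,0],[0,0,0],0.1]]'

```text
t: 24.45
tool_pos: [0.5622, -0.2774, 0.2172]
tool_rot: [-1.282, 1.162, 1.273]
contact_force: [0.1, -0.5, -0.5]
opening: 0.0273
```

```bash
python3 e.py 95.2 0.5615 -0.2775 0.207
```

```text
turn units [ 0.022  0.051 -0.027] jaw 95.36 down [ 0.0051 -0.0022 -1.    ] pos [ 0.5622 -0.2774  0.2172] q [-0.58  0.24  1.74  0.    1.16 -2.24] t 24.45
shift units [-0.03 -0.01 -0.51]
```

>>> carry_out --increments '[[[0.02,0.05,0],[0,0,-0.2],0.1],[[0,0,0],[0,0,-0.15],0.1]]'

```text
t: 24.65
tool_pos: [0.5627, -0.2777, 0.2112]
tool_rot: [-1.28, 1.163, 1.276]
contact_force: [0.3, 0.1, 0.2]
opening: 0.0268
```

>>> carry_out --increments '[[[0,0,0],[0,0,-0.1],0.1],[[0,0,0],[0,0,-0.1],0.1]]'

```text
t: 24.85
tool_pos: [0.5631, -0.2779, 0.2077]
tool_rot: [-1.281, 1.163, 1.275]
contact_force: [-2.6, 1.1, 11.7]
opening: 0.0269
```

>>> carry_out --increments '[[[0,0,0],[0,0,0],0.5],[[0,0,0],[0,0,0],0.7],[[0,0,0],[0,0,0],0.8],[[0,0,0],[0,0,0],0.8],[[0,0,0],[0,0,0.5],0.8],[[0,0,0],[0,0,1],0.8],[[0,0,0],[0,0,1],0.8],[[0,0,0],[0,0,1],0.8]]'

```text
t: 25.65
tool_pos: [0.562, -0.2773, 0.2785]
tool_rot: [-1.276, 1.164, 1.279]
contact_force: [0.9, -0.6, 0.1]
opening: 0.068
```

>>> carry_out --increments '[[[0,0,0],[0,0,1],0.8],[[0,0,0],[0,0,1],0.8],[[0,0,0],[0,0,0.5],0.8]]'

```text
t: 25.95
tool_pos: [0.5623, -0.2775, 0.3351]
tool_rot: [-1.28, 1.163, 1.275]
contact_force: [0.2, -0.8, 0.0]
opening: 0.0682
```

```bash
python3 - <<'E'
from h import *
im,d=get_image("side");cv2.imwrite("pics/s9.png",cv2.resize(im[60:300,200:520],(800,600)))
E
python3 e.py 87.4 0.6353 -0.0918 0.33
```

```text
turn units [ 0.036  0.045 -1.388] jaw 95.35 down [ 0.0047 -0.0033 -1.    ] pos [ 0.5626 -0.2777  0.3366] q [-0.58  0.11  1.67 -0.    1.36 -2.24] t 26.0
shift units [ 3.63  9.29 -0.33]
```

View pics/s9.png

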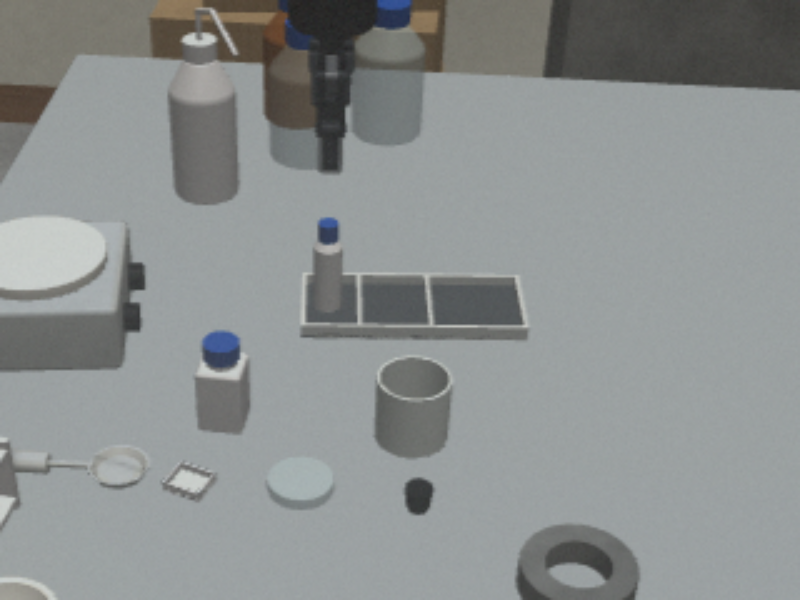

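>>> carry_out --increments '[[[0,0.04,-0.7],[0.38,1,0],0.8],[[0,0,-0.7],[0.38,1,0],0.8],[[0,0,0],[0.38,1,0],0.8],[[0,0,0],[0.38,1,0],0.8],[[0,0,0],[0.38,1,0],0.8],[[0,0,0],[0.38,1,0],0.8],[[0,0,0],[0.38,1,0],0.8],[[0,0,0],[0.38,1,0],0.8]]'

```text
t: 26.8
tool_pos: [0.623, -0.114, 0.333]
tool_rot: [-1.166, 1.242, 1.168]
contact_force: [0.1, -0.8, -0.6]
opening: 0.0683
```

>>> carry_out --increments '[[[0,0,0],[0.3,0.8,0],0.8],[[0,0,0],[0,0,0],0.8]]'

```text
t: 27.0
tool_pos: [0.6294, -0.0951, 0.3315]
tool_rot: [-1.167, 1.241, 1.172]
contact_force: [-0.2, -0.3, -0.3]
opening: 0.0685
```

```bash
python3 e.py 87.4 0.6353 -0.0918 0.2
```

```text
turn units [ 0.018 -0.069  0.099] jaw 86.84 down [-0.0069 -0.0018 -1.    ] pos [ 0.6294 -0.0951  0.3315] q [-0.27  0.13  1.65 -0.    1.36 -1.78] t 27.0
shift units [ 0.29  0.16 -6.57]
```

>>> carry_out --increments '[[[0,-0.07,0.1],[0.3,0.16,-0.5],0.8],[[0,0,0],[0,0,-1],0.8],[[0,0,0],[0,0,-1],0.8],[[0,0,0],[0,0,0],0.8]]'

```text
t: 27.4
tool_pos: [0.6356, -0.0935, 0.2781]
tool_rot: [-1.179, 1.232, 1.174]
contact_force: [-1.1, 0.3, -0.7]
opening: 0.0681
```

```bash
python3 e.py 87.4 0.6353 -0.0918 0.2
```

```text
turn units [ 0.032  0.011 -0.004] jaw 87.42 down [ 0.0011 -0.0032 -1.    ] pos [ 0.6356 -0.0935  0.2781] q [-0.26  0.2   1.67 -0.    1.27 -1.79] t 27.4
shift units [-0.02  0.08 -3.9 ]
```

>>> carry_out --increments '[[[0.03,0,0],[0,0.08,-1],0.8],[[0,0,0],[0,0,-1],0.8],[[0,0,0],[0,0,-1],0.8],[[0,0,0],[0,0,-0.7],0.8],[[0,0,0],[0,0,0],0.8]]'

```text
t: 27.9
tool_pos: [0.6364, -0.0953, 0.2035]
tool_rot: [-1.177, 1.229, 1.17]
contact_force: [0.3, -0.3, -0.3]
opening: 0.0683
```

```bash
python3 e.py 87.4 0.6353 -0.0918 0.2
```

```text
turn units [0.017 0.047 0.027] jaw 87.25 down [ 0.0047 -0.0018 -1.    ] pos [ 0.6364 -0.0953  0.2035] q [-0.26  0.29  1.7  -0.    1.14 -1.79] t 27.9
shift units [-0.06  0.18 -0.17]
```

>>> carry_out --increments '[[[0,0.04,0.03],[-0.05,0.18,-0.15],0.8],[[0,0,0],[0,0,0],0.6],[[0,0,0],[0,0,0],0.2],[[0,0,0],[0,0,0],0.2],[[0,0,0],[0,0,0],0.2],[[0,0,0],[0,0,0],0.2],[[0,0,0],[0,0,0],0.2]]'

```text
t: 28.6
tool_pos: [0.6369, -0.0921, 0.2045]
tool_rot: [-1.182, 1.228, 1.17]
contact_force: [0.8, -0.2, -0.9]
opening: 0.0396
```

```bash
python3 e.py 95.2 0.4975 -0.2835 0.33
```

```text
turn units [0.031 0.066 1.356] jaw 87.43 down [ 0.0064 -0.0035 -1.    ] pos [ 0.6369 -0.0921  0.2045] q [-0.26  0.29  1.7  -0.    1.14 -1.78] t 28.6
shift units [-6.97 -9.57  6.27]
```

>>> carry_out --increments '[[[0,0.04,0],[0,0,1],0.2],[[0,0.02,0],[0,0,1],0.2],[[0,0,0],[0,0,1],0.2],[[0,0,0],[0,0,1],0.2],[[0,0,0],[0,0,1],0.2],[[0,0,0.5],[-0.3,-0.5,1],0.2],[[0,0,0.5],[-0.72,-1,0],0.2],[[0,0,0.35],[-0.72,-1,0],0.2]]'

```text
t: 29.4
tool_pos: [0.6003, -0.1406, 0.3268]
tool_rot: [-1.283, 1.166, 1.284]
contact_force: [0.6, 0.2, -1.7]
opening: 0.0395
```

>>> carry_out --increments '[[[0,0,0],[-0.72,-1,0],0.2],[[0,0,0],[-0.72,-1,0],0.2],[[0,0,0],[-0.72,-1,0],0.2],[[0,0,0],[-0.72,-1,0],0.2],[[0,0,0],[-0.72,-1,0],0.2],[[0,0,0],[-0.72,-1,0],0.2]]'

```text
t: 30.0
tool_pos: [0.5098, -0.2643, 0.3273]
tool_rot: [-1.285, 1.164, 1.285]
contact_force: [0.7, -0.0, -0.9]
opening: 0.0395
```

```bash
python3 e.py 95.2 0.4975 -0.2835 0.33
```

```text
turn units [ 0.037 -0.028 -0.114] jaw 95.85 down [-0.0028 -0.0037 -1.    ] pos [ 0.5098 -0.2643  0.3273] q [-0.61 -0.01  1.81 -0.    1.34 -2.28] t 30.0
shift units [-0.62 -0.96  0.13]
```

>>> carry_out --increments '[[[0.03,0,-0.11],[-0.55,-0.9,0],0.2],[[0,0,0],[0,0,-1],0.2],[[0,0,0],[0,0,-1],0.2],[[0,0,0],[0,0,-1],0.2],[[0,0,0],[0,0,-1],0.2],[[0,0,0],[0,0,0],0.2]]'

```text
t: 30.6
tool_pos: [0.4955, -0.286, 0.2459]
tool_rot: [-1.273, 1.171, 1.271]
contact_force: [0.2, 0.3, -1.9]
opening: 0.0396
```

```bash
python3 - <<'E'
from h import *
im,d=get_image("side");cv2.imwrite("pics/s10.png",cv2.resize(im[60:300,200:520],(800,600)))
E
python3 e.py 95.2 0.4975 -0.2835 0.206
```

```text
turn units [0.044 0.009 0.059] jaw 94.86 down [ 9.0e-04 -4.4e-03 -1.0e+00] pos [ 0.4961 -0.2864  0.2476] q [-0.65  0.08  1.86 -0.    1.2  -2.31] t 30.65
shift units [ 0.07  0.14 -2.08]
```

View pics/s10.png

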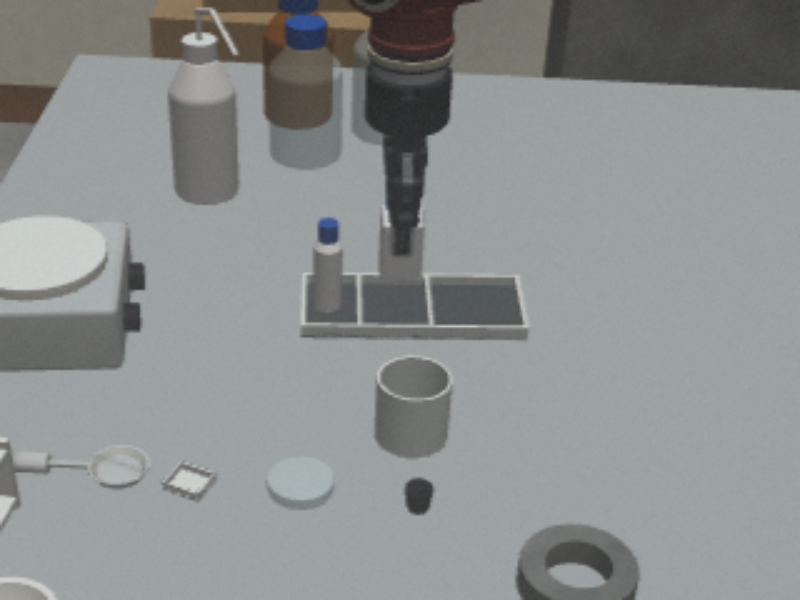

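>>> carry_out --increments '[[[0.03,0,0.05],[0.07,0.12,-0.8],0.2],[[0,0,0],[0,0,-0.7],0.2],[[0,0,0],[0,0,0],0.2]]'

```text
t: 30.95
tool_pos: [0.4987, -0.2843, 0.2186]
tool_rot: [-1.281, 1.165, 1.27]
contact_force: [0.6, 0.8, -1.7]
opening: 0.0396
```

```bash
python3 e.py 95.2 0.4975 -0.2835 0.206
```

```text
turn units [0.043 0.051 0.002] jaw 95.19 down [ 0.0051 -0.0043 -1.    ] pos [ 0.4987 -0.2843  0.2186] q [-0.65  0.12  1.87 -0.    1.14 -2.31] t 30.95
shift units [-0.06  0.04 -0.63]
```

>>> carry_out --increments '[[[0.04,0.05,0],[-0.05,0.04,-0.35],0.2],[[0,0,0],[0,0,-0.15],0.2]]'

```text
t: 31.15
tool_pos: [0.498, -0.2836, 0.2086]
tool_rot: [-1.277, 1.165, 1.275]
contact_force: [-0.5, -0.7, -2.3]
opening: 0.0397
```

>>> carry_out --increments '[[[0,0,0],[0,0,-0.1],0.2],[[0,0,0],[0,0,-0.1],0.2]]'

```text
t: 31.35
tool_pos: [0.4986, -0.2839, 0.2069]
tool_rot: [-1.276, 1.165, 1.276]
contact_force: [-8.4, 6.2, 19.1]
opening: 0.0396
```

>>> carry_out --increments '[[[0,0,0],[0,0,0.05],0.6],[[0,0,0],[0,0,0],0.8],[[0,0,0],[0,0,0],0.9],[[0,0,0],[0,0,0],0.9],[[0,0,0],[0,0,0.5],0.9],[[0,0,0],[0,0,1],0.9],[[0,0,0],[0,0,1],0.9],[[0,0,0],[0,0,1],1]]'

```text
t: 32.15
tool_pos: [0.4981, -0.2837, 0.2798]
tool_rot: [-1.273, 1.165, 1.279]
contact_force: [0.8, 0.7, 0.6]
opening: 0.0854
```

>>> carry_out --increments '[[[0,0,0],[0,0,1],1],[[0,0,0],[0,0,1],1],[[0,0,0],[0,0,0.5],1]]'

```text
t: 32.45
tool_pos: [0.4983, -0.2839, 0.3357]
tool_rot: [-1.277, 1.165, 1.275]
contact_force: [0.4, -0.1, 0.3]
opening: 0.0855
```

```bash
python3 - <<'E'
from h import *
np.set_printoptions(precision=4,suppress=True)
im,d=get_image("side");cv2.imwrite("pics/s11.png",cv2.resize(im[60:300,200:520],(800,600)))
for n in ("side","top"):
    im,d=get_image(n);P=cloud(n,d)
    for m in masks_of(n,"wide_beaker_center")[:1]:
        X=P[m["region"]&(d>0)];T=X[(X[:,2]>.053)&(X[:,2]<.075)]
        print(n,m['p'],m['centre'],cv2.minEnclosingCircle((T[:,:2]*1000).astype(np.float32)),(T.min(0)+T.max(0))/2)
cv2.imwrite("pics/t11.png",im)
E
python3 e.py 95.2 0.472 -0.089 0.32
```

```text
side 0.76 [364.3, 222.9] ((472.4121398925781, -88.12828826904297), 34.789955139160156) [ 0.4719 -0.0881  0.0593]
top 0.8 [370.7, 287.5] ((471.948974609375, -89.25841522216797), 31.946870803833008) [ 0.4715 -0.0893  0.0592]
turn units [-0.025 -0.036 -0.001] jaw 95.21 down [-0.0036  0.0025 -1.    ] pos [ 0.4976 -0.2834  0.3314] q [-0.65 -0.01  1.81 -0.    1.35 -2.31] t 32.7
shift units [-1.28  9.72 -0.57]
```

View pics/s11.png

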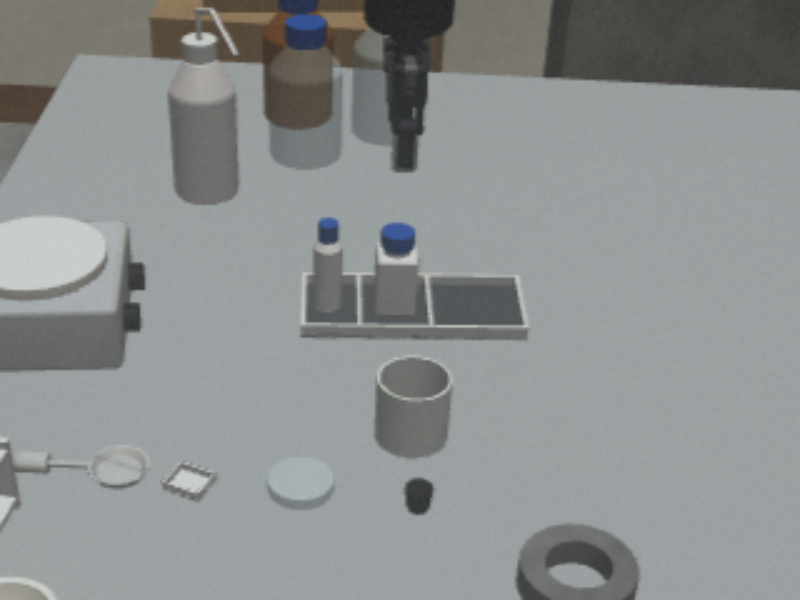

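View pics/t11.png

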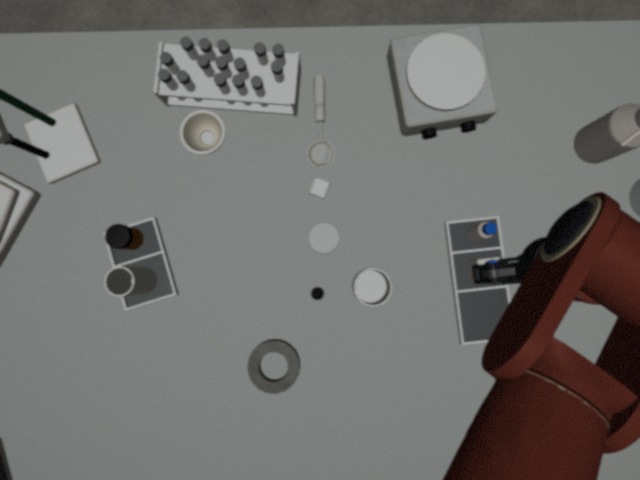

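>>> carry_out --increments '[[[0,0,0],[-0.13,1,0],1],[[0,0,0],[-0.13,1,0],1],[[0,0,0],[-0.13,1,0],1],[[0,0,0],[-0.13,1,0],1],[[0,0,0],[-0.13,1,0],1],[[0,0,0],[-0.13,1,0],1],[[0,0,0],[-0.13,1,0],1],[[0,0,0],[-0.13,1,0],1]]'

```text
t: 33.5
tool_pos: [0.471, -0.1092, 0.3214]
tool_rot: [-1.258, 1.167, 1.296]
contact_force: [-0.6, -0.1, -0.5]
opening: 0.0857
```

>>> carry_out --increments '[[[0,0,0],[-0.13,1,0],1],[[0,0,0],[-0.1,0.3,0],1],[[0,0,0],[0,0,0],1]]'

```text
t: 33.8
tool_pos: [0.4635, -0.0768, 0.3184]
tool_rot: [-1.259, 1.166, 1.304]
contact_force: [0.4, -1.3, 0.1]
opening: 0.0855
```

```bash
python3 e.py 95.2 0.472 -0.089 0.197
```

```text
turn units [-0.148 -0.223 -0.069] jaw 95.59 down [-0.0223  0.0147 -0.9996] pos [ 0.4635 -0.0768  0.3184] q [-0.32 -0.26  2.05  0.01  1.38 -1.99] t 33.8
shift units [ 0.42 -0.61 -6.07]
```

>>> carry_out --increments '[[[-0.15,-0.22,-0.07],[0.42,-0.6,-0.5],1],[[0,0,0],[0,0,-1],1],[[0,0,0],[0,0,-1],1],[[0,0,0],[0,0,0],1]]'

```text
t: 34.2
tool_pos: [0.4717, -0.0896, 0.2671]
tool_rot: [-1.279, 1.166, 1.273]
contact_force: [-0.2, -0.0, -0.5]
opening: 0.0853
```

```bash
python3 e.py 95.2 0.472 -0.089 0.197
```

```text
turn units [ 0.026  0.018 -0.001] jaw 95.21 down [ 0.0018 -0.0026 -1.    ] pos [ 0.4717 -0.0896  0.2671] q [-0.34 -0.17  2.07 -0.    1.24 -2.  ] t 34.2
shift units [ 0.02  0.03 -3.5 ]
```

>>> carry_out --increments '[[[0.02,0.02,0],[0,0.03,-1],1],[[0,0,0],[0,0,-1],1],[[0,0,0],[0,0,-1],1],[[0,0,0],[0,0,-0.4],1],[[0,0,0],[0,0,0],1]]'

```text
t: 34.7
tool_pos: [0.4732, -0.0912, 0.2011]
tool_rot: [-1.279, 1.165, 1.27]
contact_force: [0.6, -0.1, 0.3]
opening: 0.0853
```

```bash
python3 e.py 95.2 0.472 -0.089 0.197
```

```text
turn units [0.031 0.044 0.02 ] jaw 95.08 down [ 0.0044 -0.0031 -1.    ] pos [ 0.4732 -0.0912  0.2011] q [-0.34 -0.07  2.1  -0.    1.11 -2.  ] t 34.7
shift units [-0.06  0.11 -0.21]
```

>>> carry_out --increments '[[[0.03,0.04,0],[-0.05,0.1,-0.15],1],[[0,0,0],[0,0,0],0.8],[[0,0,0],[0,0,0],0.5],[[0,0,0],[0,0,0],0.5],[[0,0,0],[0,0,0],0.5],[[0,0,0],[0,0,0],0.5]]' --squeeze 30

```text
t: 35.3
tool_pos: [0.4741, -0.0898, 0.2027]
tool_rot: [-1.28, 1.163, 1.268]
contact_force: [-0.0, 0.6, 0.0]
opening: 0.0633
```

```bash
python3 e.py 95.2 0.4185 -0.2905 0.31
```

```text
turn units [0.024 0.069 0.02 ] jaw 95.08 down [ 0.0069 -0.0024 -1.    ] pos [ 0.4741 -0.0898  0.2027] q [-0.34 -0.07  2.1   0.    1.11 -2.  ] t 35.3
shift units [ -2.78 -10.04   5.36]
```

>>> carry_out --increments '[[[0,0.05,0],[0,0,1],0.5],[[0,0,0],[0,0,1],0.5],[[0,0,0],[0,0,1],0.5],[[0,0,0],[0,0,1],0.5],[[0,0,0],[0,0,1],0.5],[[0,0,0],[-0.15,-0.5,0.7],0.5],[[0,0,0],[-0.28,-1,0],0.5],[[0,0,0],[-0.28,-1,0],0.5]]'

```text
t: 36.1
tool_pos: [0.4575, -0.1398, 0.3195]
tool_rot: [-1.277, 1.167, 1.279]
contact_force: [0.1, -0.3, -1.7]
opening: 0.0633
```

>>> carry_out --increments '[[[0,0,0],[-0.28,-1,0],0.5],[[0,0,0],[-0.28,-1,0],0.5],[[0,0,0],[-0.28,-1,0],0.5],[[0,0,0],[-0.28,-1,0],0.5],[[0,0,0],[-0.28,-1,0],0.5],[[0,0,0],[-0.28,-1,0],0.5]]'

```text
t: 36.7
tool_pos: [0.4196, -0.2674, 0.3187]
tool_rot: [-1.276, 1.169, 1.28]
contact_force: [0.1, 0.5, -1.2]
opening: 0.0637
```

```bash
python3 e.py 95.2 0.4185 -0.2905 0.31
```

```text
turn units [ 0.02  -0.05  -0.017] jaw 95.3 down [-0.005 -0.002 -1.   ] pos [ 0.4196 -0.2674  0.3187] q [-0.72 -0.19  1.99 -0.    1.34 -2.38] t 36.7
shift units [-0.06 -1.16 -0.44]
```

>>> carry_out --increments '[[[0,0,0],[0,-1,0],0.5],[[0,0,0],[0,0,-1],0.5],[[0,0,0],[0,0,-1],0.5],[[0,0,0],[0,0,-1],0.5],[[0,0,0],[0,0,-1],0.5],[[0,0,0],[0,0,0],0.5]]'

```text
t: 37.3
tool_pos: [0.4153, -0.2943, 0.236]
tool_rot: [-1.271, 1.175, 1.275]
contact_force: [-0.4, 1.0, -0.8]
opening: 0.0635
```

```bash
python3 - <<'E'
from h import *
im,d=get_image("side");cv2.imwrite("pics/s12.png",cv2.resize(im[60:300,200:520],(800,600)))
E
python3 e.py 95.2 0.4185 -0.2905 0.206
```

```text
turn units [ 0.056 -0.049  0.054] jaw 94.89 down [-0.0049 -0.0056 -1.    ] pos [ 0.4159 -0.2947  0.2377] q [-0.76 -0.06  2.02 -0.01  1.18 -2.41] t 37.35
shift units [ 0.13  0.21 -1.58]
```

View pics/s12.png

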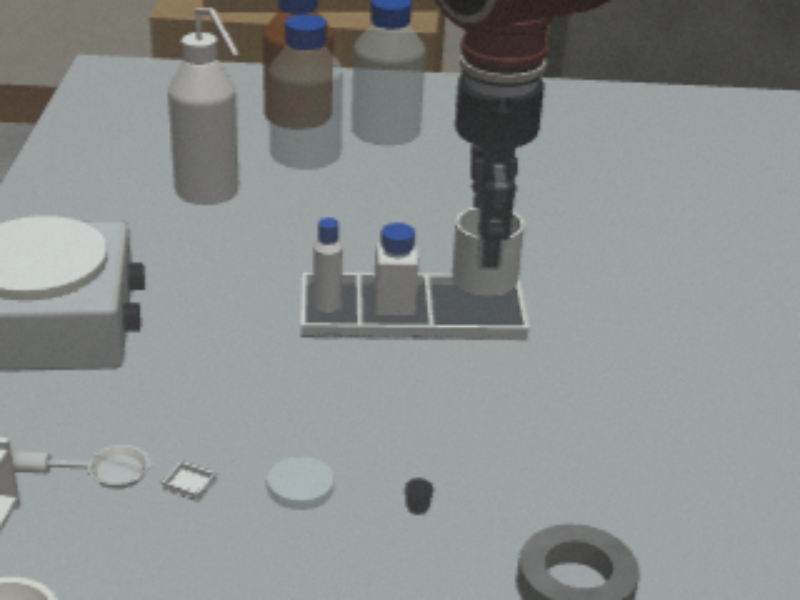

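>>> carry_out --increments '[[[0.04,-0.04,0.05],[0.15,0.2,-0.7],0.5],[[0,0,0],[0,0,-0.3],0.5],[[0,0,0],[0,0,0],0.5]]'

```text
t: 37.65
tool_pos: [0.4197, -0.2915, 0.2189]
tool_rot: [-1.28, 1.166, 1.272]
contact_force: [0.3, -0.2, -0.4]
opening: 0.0633
```

```bash
python3 e.py 95.2 0.4185 -0.2905 0.206
```

```text
turn units [0.043 0.027 0.002] jaw 95.19 down [ 0.0027 -0.0043 -1.    ] pos [ 0.4197 -0.2915  0.2189] q [-0.75 -0.03  2.02 -0.    1.14 -2.41] t 37.65
shift units [-0.06  0.05 -0.65]
```

>>> carry_out --increments '[[[0.03,0.02,0],[0,0.05,-0.35],0.5],[[0,0,0],[0,0,-0.15],0.5]]'

```text
t: 37.85
tool_pos: [0.4202, -0.2908, 0.2095]
tool_rot: [-1.279, 1.165, 1.273]
contact_force: [0.6, 0.2, -1.0]
opening: 0.0631
```

>>> carry_out --increments '[[[0,0,0],[0,0,-0.1],0.5],[[0,0,0],[0,0,-0.1],0.5]]'

```text
t: 38.05
tool_pos: [0.4204, -0.2908, 0.2055]
tool_rot: [-1.28, 1.165, 1.273]
contact_force: [0.1, -0.2, -1.5]
opening: 0.063
```

>>> carry_out --increments '[[[0,0,0],[0,0,-0.1],0.5],[[0,0,0],[0,0,-0.08],0.5]]'

```text
t: 38.25
tool_pos: [0.421, -0.2913, 0.2051]
tool_rot: [-1.277, 1.165, 1.276]
contact_force: [-6.1, 5.6, 12.1]
opening: 0.0629
```

>>> carry_out --increments '[[[0,0,0],[0,0,0],0.85],[[0,0,0],[0,0,0],1],[[0,0,0],[0,0,0],1],[[0,0,0],[0,0,0],1],[[0,0,0],[0,0,0.5],1],[[0,0,0],[0,0,1],1],[[0,0,0],[0,0,1],1],[[0,0,0],[0,0,1],1]]'

```text
t: 39.05
tool_pos: [0.42, -0.2905, 0.2757]
tool_rot: [-1.272, 1.165, 1.281]
contact_force: [0.5, -0.3, -0.0]
opening: 0.0851
```

>>> carry_out --increments '[[[0,0,0],[0,0,1],1],[[0,0,0],[0,0,1],1],[[0,0,0],[-0.3,1,0.5],1],[[0,0,0],[-0.2,1,0],1],[[0,0,0],[-0.2,1,0],1],[[0,0,0],[0,1,0],1],[[0,0,0],[0,1,0],1],[[0,0,0],[0,1,0],1]]'

```text
t: 39.85
tool_pos: [0.4057, -0.169, 0.339]
tool_rot: [-1.283, 1.167, 1.264]
contact_force: [0.8, -0.2, 0.5]
opening: 0.0855
```

>>> carry_out --increments '[[[0,0,0],[0,1,0],1],[[0,0,0],[0,1,0],1],[[0,0,0],[0,1,0],1],[[0,0,0],[0,1,0],1],[[0,0,0],[0,1,0],1],[[0,0,0],[0,0,0],1]]'

```text
t: 40.45
tool_pos: [0.4044, -0.0633, 0.3432]
tool_rot: [-1.288, 1.163, 1.26]
contact_force: [0.3, 0.3, 0.7]
opening: 0.0854
```

Run:
```python
from h import *
np.set_printoptions(precision=4,suppress=True)
im,d=get_image("side");cv2.imwrite("pics/s13.png",im)
im,d=get_image("top");cv2.imwrite("pics/t13.png",im);P=cloud("top",d)
for name,c in {"wide":(.4185,-.2905),"square":(.498,-.2836),"slim":(.5594,-.2777),"tall":(.489,.310),"jar":(.557,.330)}.items():
    # top points near the compartment
    m=(np.hypot(P[...,0]-c[0],P[...,1]-c[1])<.045)&(d>0)&(P[...,2]>.03)
    X=P[m]
    if len(X)<5: print(name,'none');continue
    z=np.percentile(X[:,2],97);T=X[X[:,2]>z-.006]
    print(name,'ztop',z.round(4),'mid',(T.min(0)+T.max(0))[:2]/2,'ext',np.ptp(T[:,:2],axis=0),'comp',c)
o=get_obs();print(o['t'],o['contact_force'],o['tool_pos'])
```

```text
wide ztop 0.0681 mid [ 0.4192 -0.2906] ext [0.062  0.0642] comp (0.4185, -0.2905)
square ztop 0.0903 mid [ 0.4977 -0.283 ] ext [0.0291 0.0322] comp (0.498, -0.2836)
slim ztop 0.0979 mid [ 0.5632 -0.2777] ext [0.0195 0.0207] comp (0.5594, -0.2777)
tall ztop 0.1115 mid [0.4891 0.3113] ext [0.047  0.0476] comp (0.489, 0.31)
jar ztop 0.0746 mid [0.5631 0.3314] ext [0.04   0.0415] comp (0.557, 0.33)
40.55 [0.7478 0.0083 0.74  ] [ 0.4046 -0.0647  0.3432]
```

View pics/s13.png

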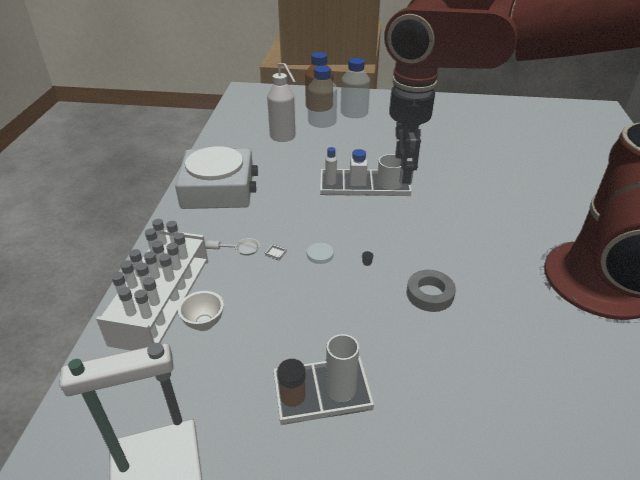

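View pics/t13.png

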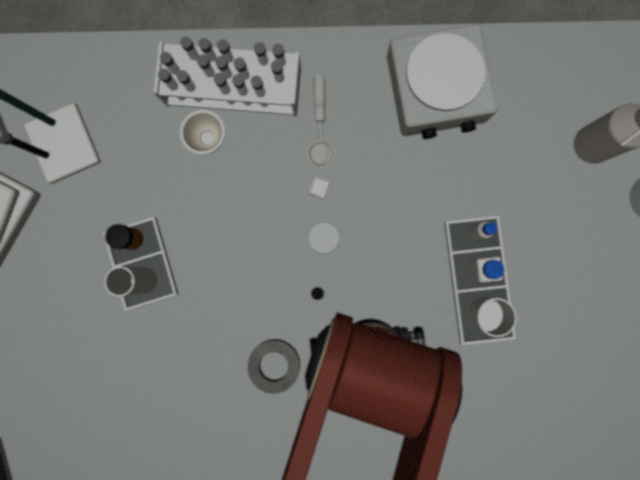

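```bash
python3 -c "
from station import *
finish_job()"
```

```text
the job is handed in; nothing more can be done
```

Both kits are made up and the job is handed in at about 41 s of the 144 s allowed. I parted the nested beakers first. Then I placed the tall beaker, jar, slim bottle, square bottle and wide beaker in that order, lowering each until it touched down before letting go.

**Last checks:**
- **Seating:** the top of each item stands 3.5–4 mm higher than it did on the bench, which matches the 4 mm tray floor. The tall beaker's height is unchanged, as expected, since it already stood on the wide beaker's 4 mm bottom. The pictures show all five upright in the right compartments.
- **Position:** the wide beaker, square bottle and tall beaker are about 1 mm from their compartment centres. The slim bottle sits about 4 mm and the jar about 6 mm towards the far end, both clear of the walls. I had aimed these two 2–3 mm that way on purpose; the rest is drift while lowering.
- **Robot:** the gripper is open and clear of everything. Contact force as last read was about 1 N (noise), and no more than about 22 N in any reading during the placings.

No check failed. The cameras read about 2 mm high throughout, so I judged the seating by the change in height.

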